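# Brush out the egg cooker, refit its egg plate and load the eggs

### The arm

A 6-joint arm with a two-finger parallel gripper is mounted at the origin on a cart in front of the work surface, level with it; the furniture and walls round the work are solid. World frame = base frame: x ahead of the robot, y to its left, z up, the work surface at z = 0. Lengths are in m, angles in rad, forces in N, time in s.
With the tool pointing down it reaches from about 0.25 to 0.725 m from the base axis. Payload 4 kg.
Tool frame: the origin (TCP) lies midway between the tips of the shut fingers; the grasp point (between the pads) lies grip_point_offset behind it (grip_point_offset is the distance from the TCP to the grasp point, in m); z points along the fingers, y is the line along which they close (so a half turn about z gives the same grasp; the last joint's range is limited). The gripper opens to 85 mm and grips with 20 to 120 N. Pads are 22 mm wide; open, the fingers measure 114 mm over their backs; the gripper's body (76 mm by 85 mm) begins 54 mm behind the grasp point. The pads swing forward as they close: fully open they stand 13 mm farther back than shut.
Start: joints at [-1.321, 0.241, 0.005, 1.335, 0, 1.571], TCP at [0.124, -0.484, 0.231] pointing down, gripper open.
Joint ranges: [-2.72, 2.72], [-1.05, 1.87], [-1.09, 1.28], [-1.99, 2.15], [-1.42, 1.44], [-3.14, 3.14]. Speed limits (rad/s): [2.79, 2.79, 3.14, 3.14, 3.14, 3.14].

### API

Orientations are given as a unit quaternion [x, y, z, w].
In Python, from workcell import * gives the robot as it stands. The module is installed in compiled form; this text tells all that it offers.
- The arm moves only by the tool arm_command, never from a script. Its arguments are lists of equal length, an entry for each row: "slide": the shift along the tool's x, y, z in cm, a list of three; "spin": the turn about the tool's z in degrees. A call has exactly 5 rows; each row is the pose to reach, as a shift and turn from the pose commanded when the call began, along the tool's axes at that moment; what a row does not reach only later rows make up. A row lasts 1/8 s, in which the tool goes at most 62.5 mm and 10.7 degrees, less where a joint would pass 70% of its speed; a pose out of reach is approached as far as the arm can. A call with a gripper value outside its range is refused whole. "jaw" is the finger opening in cm, from 0 to 8.54, set as the call begins (left out, the last holds). The fingers move at their own pace and stop on an object; the grip force is fixed at half the most. Time passes only in rows, so rows that repeat a pose let the fingers close, or fill a call up. It gives the time, the measured TCP pose, the force, the opening and the grip force at its end, in the units of the state.
- get_obs(): the state, without advancing time (a new reading comes with each control period).
- camera(name): name is "scene" or "top" or "wrist"; returns a dict with "pixels" (420x560x3 uint8, red, green, blue), "range_z" (420x560 float32, m along the optical axis (not along the pixel's ray), 0 where there is no reading), "intrinsics" (3x3 intrinsics, pixels), "rvec" (rotation vector, rad) and "tvec" (3), from world to camera coordinates, as OpenCV has them. Camera axes: x right, y down, z forward; pixel columns grow to the right and rows downward; lengths in m; the calibration is good to about 2 mm. A picture is of the moment at which its call begins.
- job_done(): hands the job in; it is judged then, once.
Trained networks look in a picture, given as the dict that the camera call returned (one of the last four; its "shot" number tells which), for a name from the list of things; names that differ only in an ending like _2 or _b are one class to them, and where a whole thing is asked for, a point or a joint stands for the part that bears it (a point fixed in the world has none). Each returns a list of dicts, best first, with "confidence" (0 to 1); they miss things now and then, are a little off and sometimes report something else, mostly with a low value. They report only what shows in the picture. A call takes as long as a camera call. They do not tell look-alikes from the thing itself.
- recognise(picture, thing): "centre" ([column, row] in pixels, amid what is visible of it).
- landmark_of(picture, thing): "centre" ([column, row] in pixels: a listed point, or the origin of a listed thing).
The state is a dict: "clock": time; "joint_pos": joint angles; "joint_vel": joint speeds; "tau": joint torques, N m; "eef_pos": TCP position; "tool_rot": TCP orientation; "ft_force": force on the tool from outside, world axes, zero at the start; "ft_torque": the same for the moment, N m; "grip_width": finger opening in m; "grasp_force": force on a finger pad.
Only numpy, scipy, OpenCV 4.12 (cv2) and the standard library are available. Lean on these libraries where they do the work, as an engineer would, in place of code of your own. Each camera call takes 0.05 s, during which the arm holds its last target. There are 200 camera calls.

### The job

Get the egg cooker ready: lift the egg plate off its two pins and lay it flat on the worktop, then brush the bare heater plate in the pan with the scrubbing brush, in one stroke pressed lightly on the steel from the plain end along to the end with the pouring lip. Stand the brush back on its bristles on the worktop away from the cooker, seat the egg plate fully home on its pins again, and stand every egg from the rack in a seat of its own on the plate, pointed end down. Do not drop an egg on the worktop, do not bear down hard with the brush, and leave the honey and spice jars where they are.

Things in the scene. Friction and masses are not known exactly. Their poses are not given: they have to be found in the camera images.
- egg_cooker: white plastic base of an egg cooker, fixed, 170 mm deep (x) by 240 mm long (y). Origin: centre of its underside, on the worktop; the -x side is its front, with a black switch plate; the +y end is plain, the -y end has a small flush steel pouring lip. Top: a flat ledge at z = 60 mm round an open pan 132 mm (x) by 180 mm (y), 18 mm deep, upright walls, with two pins on the ledge
- pin_0 (a point): tip of a fixed round steel pin, 9 mm thick, rounded tip, standing 15.7 mm up from the ledge of the cooker, at (x, y) = (-52, +107) mm in its frame
- pin_1 (a point): tip of the other, equal pin, at (x, y) = (+52, -107) mm in the cooker's frame
- heater_plate: flat rigid steel heater plate, the floor of the cooker's pan, 132 (x) by 180 mm (y); its top lies at z = 42 mm in the cooker's frame. Origin and axes as egg_cooker. Bare only while the egg plate is off
- egg_plate: loose steel plate, 168 (x) by 238 mm (y), 6 mm thick, 240 to 390 g, covering the pan. Origin: centre of the deck's underside, z up. Two through holes 12.5 mm wide at (x, y) = (-52, +107), (+52, -107) mm go over the pins (a half turn fits too). Home: underside on the ledge, 60 mm above the cooker's origin. Four dished egg seats reach 10 mm below it and are its feet on a flat worktop
- plate_grip (a point): centre of the black handle bar over the middle of the egg plate: 76 mm long (plate's y), 13 mm wide (plate's x), 13 mm high, its centre 44.5 mm above the plate's origin, on two posts at y = -30 and +30 mm. Grip it across, along the plate's x
- scrub_brush: grey scrubbing brush with a loop handle, 30 mm wide (x), 85 mm long (y), 55 mm high, 70 g, standing on its bristles; rigid. Origin: centre of the bristles' underside; z up. Grip it from above across its width, near the top of the handle
- egg_rack: low wooden egg rack, fixed, 150 mm (x) by 196 mm (y), top 46 mm above the worktop. Origin: centre of its underside. Six round holes 37 mm wide at x = -38, +38 and y = -60, 0, +60 mm; some hold an egg. But for the listed things the worktop is clear from x = 0.35 to 0.70 m and y = -0.38 to 0.44 m
- egg_0: hen's egg (absent in some starts), 44 mm thick, 53 mm high, 60 g, rigid, pointed end down in a hole of the rack. Origin: on its axis at its widest, 28 mm above the pointed tip, 25 mm below the blunt top; z points to the blunt end. In the rack the origin lies about 12 mm above the rack's top; in a seat about 16 mm above the egg plate's origin
- egg_1: hen's egg (absent in some starts), 44 mm thick, 53 mm high, 60 g, rigid, pointed end down in a hole of the rack. Origin: on its axis at its widest, 28 mm above the pointed tip, 25 mm below the blunt top; z points to the blunt end. In the rack the origin lies about 12 mm above the rack's top; in a seat about 16 mm above the egg plate's origin
- egg_2: hen's egg (absent in some starts), 44 mm thick, 53 mm high, 60 g, rigid, pointed end down in a hole of the rack. Origin: on its axis at its widest, 28 mm above the pointed tip, 25 mm below the blunt top; z points to the blunt end. In the rack the origin lies about 12 mm above the rack's top; in a seat about 16 mm above the egg plate's origin
- egg_3: hen's egg (absent in some starts), 44 mm thick, 53 mm high, 60 g, rigid, pointed end down in a hole of the rack. Origin: on its axis at its widest, 28 mm above the pointed tip, 25 mm below the blunt top; z points to the blunt end. In the rack the origin lies about 12 mm above the rack's top; in a seat about 16 mm above the egg plate's origin
- egg_4: hen's egg (absent in some starts), 44 mm thick, 53 mm high, 60 g, rigid, pointed end down in a hole of the rack. Origin: on its axis at its widest, 28 mm above the pointed tip, 25 mm below the blunt top; z points to the blunt end. In the rack the origin lies about 12 mm above the rack's top; in a seat about 16 mm above the egg plate's origin
- egg_5: hen's egg (absent in some starts), 44 mm thick, 53 mm high, 60 g, rigid, pointed end down in a hole of the rack. Origin: on its axis at its widest, 28 mm above the pointed tip, 25 mm below the blunt top; z points to the blunt end. In the rack the origin lies about 12 mm above the rack's top; in a seat about 16 mm above the egg plate's origin
- seat_0 (a point): centre of an egg seat of the egg plate, 43 mm wide, level with the deck's top, at (x, y) = (-40, -62) mm in the plate's frame, 6 mm above its origin; an egg set in it within 4 mm of the middle centres itself
- seat_1 (a point): centre of an egg seat of the egg plate, 43 mm wide, level with the deck's top, at (x, y) = (-40, 62) mm in the plate's frame, 6 mm above its origin; an egg set in it within 4 mm of the middle centres itself
- seat_2 (a point): centre of an egg seat of the egg plate, 43 mm wide, level with the deck's top, at (x, y) = (40, -62) mm in the plate's frame, 6 mm above its origin; an egg set in it within 4 mm of the middle centres itself
- seat_3 (a point): centre of an egg seat of the egg plate, 43 mm wide, level with the deck's top, at (x, y) = (40, 62) mm in the plate's frame, 6 mm above its origin; an egg set in it within 4 mm of the middle centres itself
- honey_jar: bystander: jar of pale honey with a red lid, 65 mm wide, 100 mm high; origin at the centre of its underside
- spice_jar: bystander: spice jar with a black lid, 41 mm wide, 105 mm high; origin at the centre of its underside
Things that resemble listed ones, but are neither listed nor needed, are in the scene too. What is shaped like the egg_0 but pink is not meant.

How it is judged:
By the outcome, as a careful person would: the job done as asked, in the order asked, and still so for the second after the job is handed in, with the robot touching nothing.
Of egg_0, egg_1, egg_2, egg_3, egg_4, egg_5 only 2 to 4 are there at a start; the rules pass over those that are not, and their reading is None.
At some moment in a run one of egg_plate may be knocked a few centimetres aside while the robot is not near it.
It also fails if it takes over 210 s, if anything falls off the work surface, if the arm or the gripper's body presses on something with over 40 N, if the wrist force passes 120 N, or if a joint passes its speed limit or range.

## Working session

There is one attempt and no reset: what is moved stays moved. The work goes in short steps, Python scripts to look and compute and a tool call to move; the robot and the scene stay as the last step left them, time stands still between calls to the robot, and variables do not carry over. Pictures are saved under pics/ and viewed, at most 14 in all, crops included, and the job is handed in when it is done.

Besides the shell and the picture viewer there is one more tool, called as name(argument=value, ...), one argument or row to a line, values as JSON. arm_command: Moves the arm, as the interface text tells. Its arguments: {"type":"object","properties":{"slide":{"type":"array","items":{"type":"array","items":{"type":"number"}}},"spin":{"type":"array","items":{"type":"number"}},"jaw":{"type":"number"}},"required":["slide","spin"]}

```bash
mkdir -p pics; cat > h.py <<'E'
from workcell import *
import numpy as np, cv2
from scipy.spatial.transform import Rotation as R
def save(p,n,crop=None,s=1):
    im=p["pixels"][:,:,::-1]
    if crop: im=im[crop[1]:crop[3],crop[0]:crop[2]]
    cv2.imwrite("pics/"+n,cv2.resize(im,None,fx=s,fy=s,interpolation=cv2.INTER_CUBIC))
def cam(p):
    Rm=cv2.Rodrigues(np.array(p["rvec"],float))[0]; return Rm,np.array(p["tvec"],float).ravel(),np.array(p["intrinsics"],float)
def atz(p,px,z):
    Rm,t,K=cam(p); d=Rm.T@np.linalg.solve(K,[px[0],px[1],1]); c=-Rm.T@t
    return c+d*(z-c[2])/d[2]
def cloud(p):
    Rm,t,K=cam(p); z=p["range_z"].astype(float); v,u=np.indices(z.shape)
    P=np.stack([(u-K[0,2])/K[0,0]*z,(v-K[1,2])/K[1,1]*z,z],-1); W=(P-t)@Rm; W[z==0]=np.nan; return W
def proj(p,X):
    return cv2.projectPoints(np.array(X,float).reshape(-1,3),np.array(p["rvec"],float),np.array(p["tvec"],float),np.array(p["intrinsics"],float),None)[0].reshape(-1,2)
E
python3 - <<'E'
from h import *
np.set_printoptions(precision=4,suppress=True)
o=get_obs(); print({k:np.round(o[k],4) for k in o})
for n in("top","scene"):
    p=camera(n); save(p,n+"0.png",s=1.4); W=cloud(p)
    Rm,t,K=cam(p); print(n,-Rm.T@t,Rm[2])
    for th in("egg_cooker","pin_0","pin_1","egg_plate","plate_grip","scrub_brush","egg_rack","egg_0","seat_0","honey_jar","spice_jar"):
        print(th,[(np.round(r["centre"]).astype(int).tolist(),round(r["confidence"],2),W[int(r["centre"][1]),int(r["centre"][0])].round(3).tolist()) for r in landmark_of(p,th)][:9])
E
```

```text
{'clock': np.float64(0.0), 'joint_pos': array([-1.321 ,  0.2414,  0.0037,  1.3352, -0.    ,  1.5708]), 'joint_vel': array([-0.0017, -0.0008,  0.0005,  0.0004,  0.0002,  0.0009]), 'tau': array([ -0.0011, -37.2314,  25.241 ,   0.0167,  -0.    ,   0.    ]), 'eef_pos': array([ 0.1235, -0.4839,  0.2304]), 'tool_rot': array([ 0.9922,  0.1246, -0.0001, -0.001 ]), 'ft_force': array([ 0.0169,  0.5312, -0.388 ]), 'ft_torque': array([-0.0158,  0.0129, -0.0009]), 'grasp_force': np.float64(0.0), 'grip_width': np.float64(0.0853)}
top [ 0.4633 -0.0417  1.1776] [ 0.118  -0.0282 -0.9926]
egg_cooker [([382, 242], 0.57, [0.49, -0.374, 0.068])]
pin_0 [([214, 246], 0.92, [0.484, 0.105, 0.069]), ([132, 261], 0.68, [0.44, 0.338, 0.051]), ([301, 230], 0.64, [0.525, -0.142, 0.076]), ([382, 241], 0.18, [0.493, -0.371, 0.068])]
pin_1 [([214, 246], 0.92, [0.484, 0.105, 0.069]), ([132, 261], 0.68, [0.44, 0.338, 0.051]), ([301, 230], 0.64, [0.525, -0.142, 0.076]), ([382, 241], 0.18, [0.493, -0.371, 0.068])]
egg_plate [([262, 238], 0.91, [0.504, -0.03, 0.108]), ([283, 233], 0.33, [0.518, -0.093, 0.042])]
plate_gri
[... 957 characters left out ...]
.099, 0.069]), ([328, 317], 0.27, [0.425, -0.352, 0.044])]
egg_plate [([252, 228], 0.67, [0.086, -0.47, 0.578])]
plate_grip [([247, 217], 0.78, [0.075, -0.474, 0.6])]
scrub_brush [([144, 201], 0.58, [0.428, 0.35, 0.012])]
egg_rack [([246, 220], 0.65, [0.074, -0.475, 0.599]), ([326, 318], 0.61, [0.45, -0.331, -0.003])]
egg_0 [([342, 325], 0.66, [0.405, -0.4, 0.073]), ([321, 281], 0.6, [0.476, -0.287, 0.071]), ([363, 306], 0.51, [0.481, -0.404, 0.073]), ([408, 310], 0.5, [0.566, -0.474, 0.037])]
seat_0 [([247, 248], 0.84, [0.078, -0.47, 0.555]), ([226, 222], 0.81, [0.497, 0.057, 0.05]), ([363, 306], 0.6, [0.481, -0.405, 0.07])]
honey_jar []
spice_jar [([340, 219], 0.8, [0.737, -0.155, 0.032])]
```

View pics/top0.png

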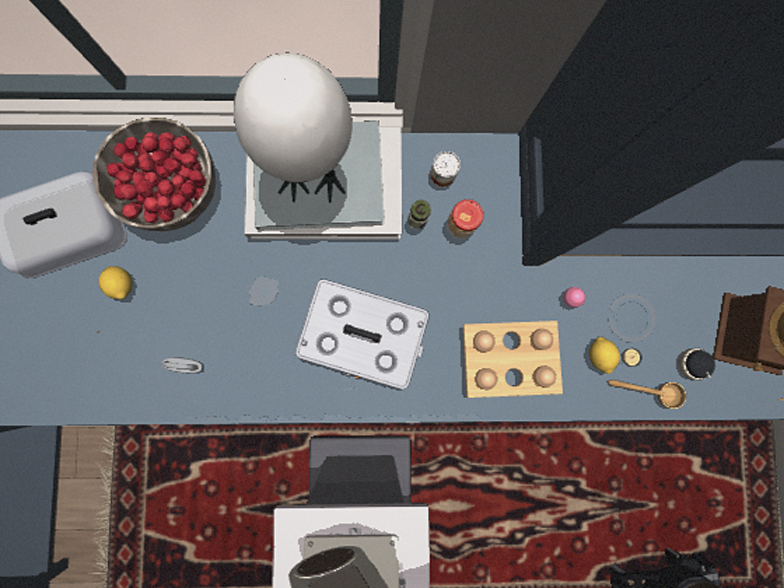

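View pics/scene0.png

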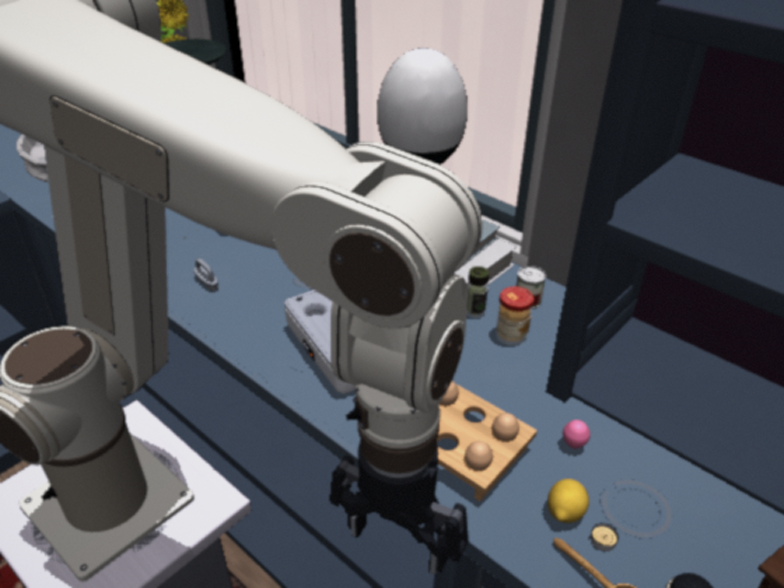

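Brush candidates: the grey loop at top0 (183,366); nothing else resembles it. Plate grip candidates: the bar at (362,333) on the cooker, and a black knob at (40,216) on a white box (rejected). Eggs: brown in the rack at (484,341), (541,339), (486,378) and (544,376). The pink egg at (575,297) and the lemons are not meant. I see the lip at about (420,352), the -y end, so the cooker is yawed about -15°.

```bash
cat >> h.py <<'E'
def fit2(src,dst):  # 2D rigid: dst = R src + t
    src,dst=np.array(src,float)[:,:2],np.array(dst,float)[:,:2]; a,b=src.mean(0),dst.mean(0)
    s,d=src-a,dst-b; y=np.arctan2((s[:,0]*d[:,1]-s[:,1]*d[:,0]).sum(),(s*d).sum())
    c,q=np.cos(y),np.sin(y); M=np.array([[c,-q],[q,c]]); t=b-M@a
    return t,np.degrees(y),np.linalg.norm((src@M.T+t)-dst,axis=1)*1000
def tolocal(o,X):  # world point -> shift in tool axes (cm) from measured TCP
    return (R.from_quat(o["tool_rot"]).inv().apply(np.array(X)-o["eef_pos"])*100).round(2)
E
python3 - <<'E'
from h import *
np.set_printoptions(precision=4,suppress=True)
print(grip_point_offset)
p=camera("top"); W=cloud(p)
g=lambda th:[r["centre"] for r in landmark_of(p,th)]
P={"grip":[atz(p,c,.1045) for c in g("plate_grip")],"pins":[atz(p,c,.0757) for c in g("pin_0")],"seats":[atz(p,c,.066) for c in g("seat_0")],"eggs":[atz(p,c,.058) for c in g("egg_0")],"rack":[atz(p,c,0) for c in g("egg_rack")],"brush":[atz(p,c,0) for c in g("scrub_brush")]}
for k in P: print(k,np.array(P[k])[:,:2].tolist() and np.round(P[k],4)[:,:2].tolist())
def rect(m,n):
    q=W[m][:,:2]; r=cv2.minAreaRect((q*1000).astype(np.float32)); print(n,m.sum(),r)
z=W[...,2];x=W[...,0];y=W[...,1]
rect((z>.05)&(z<.09)&(x>.38)&(x<.62)&(y>-.2)&(y<.17),"plate")
rect((z>.095)&(z<.13)&(x>.45)&(x<.57)&(y>-.1)&(y<.06),"bar")
rect((z>.02)&(z<.08)&(x>.38)&(x<.5)&(y>.25)&(y<.43),"brush")
rect((z>.038)&(z<.052)&(x>.35)&(x<.56)&(y>-.45)&(y<-.2),"rack")
save(p,"crop1.png",(190,190,410,300),3.6)
E
```

```text
0.0187
grip [[0.4959, -0.0259]]
pins [[0.4815, 0.0954], [0.5191, -0.1478]]
seats [[0.522, -0.0969], [0.5596, 0.018], [0.4886, 0.0568], [0.4566, -0.0789]]
eggs [[0.4949, -0.3793], [0.4276, -0.3967], [0.408, -0.2735], [0.4887, -0.2712]]
rack [[0.4596, -0.3305], [0.4145, -0.4174]]
brush [[0.4414, 0.35]]
plate 4536 ((501.87890625, -26.583221435546875), (246.7103271484375, 169.16067504882812), 72.90328216552734)
bar 130 ((503.6177978515625, -22.375858306884766), (74.35958099365234, 12.95211124420166), 72.92452239990234)
brush 208 ((440.6656799316406, 351.7490539550781), (79.57720947265625, 27.619585037231445), 83.98004150390625)
rack 2534 ((451.2899169921875, -333.02960205078125), (149.94830322265625, 196.95616149902344), 1.980073094367981)
```

View pics/crop1.png

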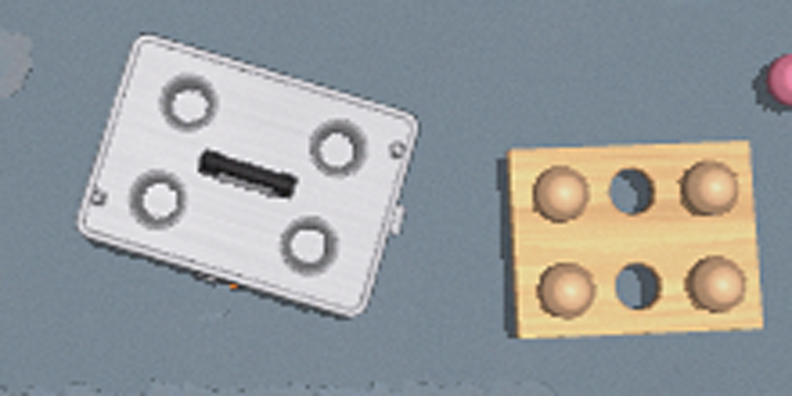

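The bar at crop1 (247,174) sits on the cooker plate, with the orange switch light in front at (233,287) and the lip at right (395,218). The pins show at (98,197) and (397,149). The rack holds four brown eggs. The plate is the right one, so I move above it for a wrist look.

arm_command(
  slide=[
    [4.8,-3.5,-0.7],
    [9.6,-7,-1.4],
    [14.4,-10.5,-2.1],
    [19.2,-14,-2.8],
    [24,-17.6,-3.5],
  ],
  spin=[0,0,0,0,0],
)

```text
clock: 2.17
eef_pos: [0.3136, -0.2532, 0.2668]
tool_rot: [0.992, 0.124, 0.0, 0.0]
ft_force: [1.4, -0.9, -0.0]
grip_width: 0.0855
grasp_force: 0.0
```

arm_command(
  slide=[
    [4.8,-3.5,-0.7],
    [9.6,-7,-1.4],
    [14.4,-10.5,-2.1],
    [19.2,-14,-2.8],
    [24,-17.6,-3.5],
  ],
  spin=[-10,-20,-30,-40,-50],
)

```text
clock: 2.8
eef_pos: [0.5028, -0.023, 0.3017]
tool_rot: [0.845, 0.535, 0.0, 0.0]
ft_force: [1.1, -1.3, 1.2]
grip_width: 0.0849
grasp_force: 0.0
```

arm_command(
  slide=[
    [0,0,0],
    [0,0,0],
    [0,0,0],
    [0,0,0],
    [0,0,0],
  ],
  spin=[-8.6,-8.6,-8.6,-8.6,-8.6],
)

```text
clock: 3.42
eef_pos: [0.5014, -0.0254, 0.3015]
tool_rot: [0.805, 0.593, 0.0, 0.0]
ft_force: [0.1, -0.3, 0.7]
grip_width: 0.0855
grasp_force: 0.0
```

```bash
cat > look.py <<'E'
from h import *
np.set_printoptions(precision=4,suppress=True)
Z={"plate_grip":.1045,"pin_0":.0757,"seat_0":.066}
L={"plate_grip":[(0,0)],"pin_0":[(-.052,.107),(.052,-.107)],"seat_0":[(a,b) for a in(-.04,.04) for b in(-.062,.062)]}
def plate(p,dz=0,guess=None,yaw=None,only=("plate_grip","pin_0","seat_0")):
    """match landmarks to model near a guess pose; robust rigid fit"""
    S,D,N=[],[],[]
    c,s=np.cos(np.radians(yaw)),np.sin(np.radians(yaw)); M=np.array([[c,-s],[s,c]])
    for th in only:
        for r in landmark_of(p,th):
            if r["confidence"]<.3: continue
            X=atz(p,r["centre"],Z[th]+dz)[:2]
            e=[np.linalg.norm(M@np.array(l)+guess-X) for l in L[th]]; k=int(np.argmin(e))
            if e[k]<.03: S.append(L[th][k]);D.append(X);N.append(th)
    return fit2(S,D)+(N,)
E
python3 - <<'E'
from look import *
o=get_obs();print(o["clock"],o["eef_pos"],o["tool_rot"],np.degrees(o["joint_pos"]).round(1))
p=camera("wrist");save(p,"w1.png",s=1.2);W=cloud(p)
Rm,t,K=cam(p);print(-Rm.T@t,Rm[2])
print(plate(p,0,np.array([.502,-.025]),-17))
z=W[...,2];x=W[...,0];y=W[...,1]
m=(z>.103)&(z<.12)&(x>.45)&(x<.57)&(y>-.1)&(y<.06)
print(cv2.minAreaRect((W[m][:,:2]*1000).astype(np.float32)),np.median(z[m]))
m=(z>.06)&(z<.074)&(x>.38)&(x<.63)&(y>-.2)&(y<.15)
print(cv2.minAreaRect((W[m][:,:2]*1000).astype(np.float32)),np.median(z[m]))
E
```

```text
3.425 [ 0.5014 -0.0254  0.3015] [0.8049 0.5935 0.0001 0.0001] [ -2.9  13.    9.6  86.6   0.  104.3]
[0.5241 0.0471 0.4446] [-0.0866 -0.2824 -0.9554]
(array([ 0.5068, -0.0234]), np.float64(-16.582639969024697), array([1.6892, 1.0406, 0.8319, 0.9136, 2.0851, 1.3603, 0.3523]), ['plate_grip', 'pin_0', 'pin_0', 'seat_0', 'seat_0', 'seat_0', 'seat_0'])
((506.0798645019531, -23.140403747558594), (76.04402923583984, 12.523694038391113), 73.27181243896484) 0.11076721096758305
((505.13018798828125, -27.0391845703125), (245.3123016357422, 168.52012634277344), 72.82125854492188) 0.06658560388665498
```

View pics/w1.png

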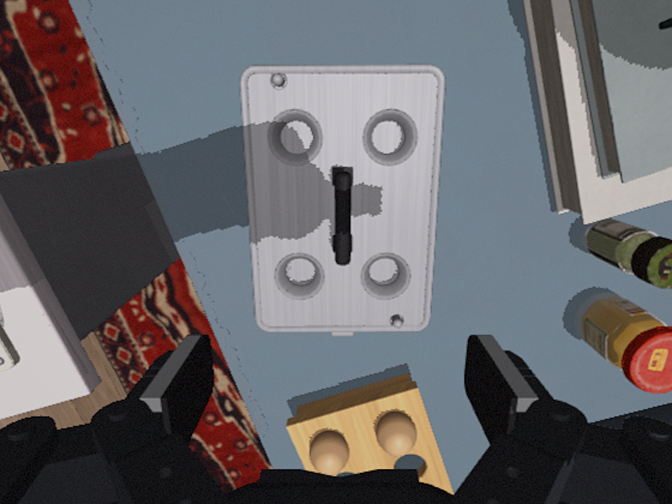

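The wrist picture shows the bar at (343,215), pins at (278,80) and (397,320), and the lip at (342,332). The bar is clear all round. I descend and grip.

arm_command(
  slide=[
    [0.35,0.39,5],
    [0.35,0.39,10],
    [0.35,0.39,15],
    [0.35,0.39,19],
    [0.35,0.39,21.5],
  ],
  spin=[0,0,0,0,0],
  jaw=5,
)

```text
clock: 4.25
eef_pos: [0.5051, -0.0225, 0.0841]
tool_rot: [0.804, 0.594, -0.001, -0.001]
ft_force: [0.6, -0.8, 0.4]
grip_width: 0.0497
grasp_force: 0.0
```

arm_command(
  slide=[
    [0,0,0],
    [0,0,0],
    [0,0,0],
    [0,0,0],
    [0,0,0],
  ],
  spin=[0,0,0,0,0],
  jaw=0.5,
)

```text
clock: 4.88
eef_pos: [0.5074, -0.0226, 0.0876]
tool_rot: [0.804, 0.594, 0.001, 0.001]
ft_force: [-0.6, -0.2, 5.5]
grip_width: 0.0116
grasp_force: 61.3
```

arm_command(
  slide=[
    [0,0,-0.5],
    [0,0,-1],
    [0,0,-2],
    [0,0,-4],
    [0,0,-6],
  ],
  spin=[0,0,0,0,0],
)

```text
clock: 5.5
eef_pos: [0.5063, -0.0226, 0.1471]
tool_rot: [0.804, 0.594, -0.0, -0.0]
ft_force: [-0.5, -0.2, -2.8]
grip_width: 0.0118
grasp_force: 60.2
```

arm_command(
  slide=[
    [5.6,-0.2,0],
    [11.3,-0.4,0],
    [17,-0.6,0],
    [22.6,-0.8,0],
    [28.3,-0.95,0],
  ],
  spin=[0,0,0,0,0],
)

```text
clock: 6.12
eef_pos: [0.5808, 0.2524, 0.1466]
tool_rot: [0.804, 0.594, -0.0, 0.0]
ft_force: [1.6, -0.3, -2.4]
grip_width: 0.0118
grasp_force: 60.3
```

arm_command(
  slide=[
    [0,0,0],
    [0,0,3],
    [0,0,6],
    [0,0,8.5],
    [0,0,10],
  ],
  spin=[0,0,0,0,0],
)

```text
clock: 6.75
eef_pos: [0.5795, 0.2496, 0.0449]
tool_rot: [0.805, 0.594, -0.001, -0.0]
ft_force: [-0.1, -0.5, -3.1]
grip_width: 0.0118
grasp_force: 60.2
```

arm_command(
  slide=[
    [0,0,0],
    [0,0,0.3],
    [0,0,0.6],
    [0,0,0.8],
    [0,0,0.9],
  ],
  spin=[0,0,0,0,0],
)

```text
clock: 7.38
eef_pos: [0.5806, 0.2508, 0.0376]
tool_rot: [0.804, 0.594, 0.0, 0.0]
ft_force: [-2.1, -0.5, 2.3]
grip_width: 0.0115
grasp_force: 61.0
```

arm_command(
  slide=[
    [0,0,0],
    [0,0,0],
    [0,0,0],
    [0,0,-4],
    [0,0,-8],
  ],
  spin=[0,0,0,0,0],
  jaw=5,
)

```text
clock: 8.0
eef_pos: [0.5801, 0.2506, 0.1177]
tool_rot: [0.804, 0.594, -0.001, -0.0]
ft_force: [0.9, 1.1, 0.4]
grip_width: 0.0499
grasp_force: 0.0
```

arm_command(
  slide=[
    [0,0,-5],
    [0,-3,-10],
    [2,-8,-13],
    [4,-12,-15],
    [5.4,-16.3,-15],
  ],
  spin=[0,0,-4,-8,-11],
)

```text
clock: 8.62
eef_pos: [0.4405, 0.352, 0.27]
tool_rot: [0.743, 0.669, 0.003, 0.0]
ft_force: [0.6, 0.6, -1.2]
grip_width: 0.0502
grasp_force: 0.0
```

```bash
python3 - <<'E'
from look import *
o=get_obs();print(o["clock"],o["eef_pos"],o["tool_rot"],np.degrees(o["joint_pos"]).round(1))
p=camera("wrist");W=cloud(p);save(p,"w2.png",s=1.2)
z=W[...,2];x=W[...,0];y=W[...,1]
for lo in(.02,.04,.05):
    m=(z>lo)&(z<.08)&(x>.38)&(x<.49)&(y>.27)&(y<.43)
    print(lo,m.sum(),cv2.minAreaRect((W[m][:,:2]*1000).astype(np.float32)),z[m].max())
print([(r["centre"],r["confidence"],atz(p,r["centre"],0)) for r in landmark_of(p,"scrub_brush")])
p=camera("top");print(plate(p,-.05,np.array([.581,.251]),-17,("plate_grip","seat_0")))
W=cloud(p);z=W[...,2];x=W[...,0];y=W[...,1]
m=(z>.033)&(z<.055)&(x>.44)&(x<.7)&(y>.1)&(y<.4);print(cv2.minAreaRect((W[m][:,:2]*1000).astype(np.float32)))
E
```

```text
8.625 [0.4405 0.352  0.27  ] [0.7431 0.6692 0.0028 0.0001] [ 38.6  20.3  15.   84.3   0.  134.6]
0.02 1672 ((444.27685546875, 352.1742858886719), (82.73704528808594, 28.690410614013672), 83.50383758544922) 0.05673038493233472
0.04 595 ((444.20843505859375, 352.1235046386719), (62.59550476074219, 10.403499603271484), 82.16280364990234) 0.05673038493233472
0.05 478 ((444.0347900390625, 352.40130615234375), (52.027015686035156, 10.235631942749023), 83.82077026367188) 0.05673038493233472
[([281.1, 177.3], 0.65, array([0.4406, 0.3473, 0.    ]))]
(array([0.5799, 0.2502]), np.float64(-19.12264619709927), array([ 5.3781,  5.7199, 11.6525,  2.1426,  3.6732]), ['plate_grip', 'seat_0', 'seat_0', 'seat_0', 'seat_0'])
((518.4154663085938, 246.0833740234375), (140.5275115966797, 284.95556640625), 4.232300758361816)
```

View pics/w2.png

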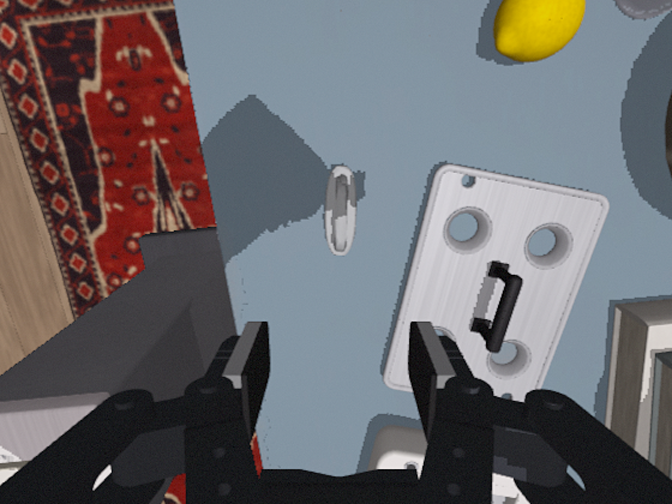

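The brush is at (340,210) and the plate lies flat at (495,270). I grip the brush handle.

arm_command(
  slide=[
    [0.04,0.37,5],
    [0.04,0.37,11],
    [0.04,0.37,17],
    [0.04,0.37,21.5],
    [0.04,0.37,23.6],
  ],
  spin=[0,0,0,0,0],
)

```text
clock: 9.5
eef_pos: [0.4436, 0.3474, 0.0275]
tool_rot: [0.745, 0.667, -0.003, -0.0]
ft_force: [0.4, -0.2, 0.6]
grip_width: 0.0499
grasp_force: 0.0
```

arm_command(
  slide=[
    [0,0,0],
    [0,0,0],
    [0,0,0],
    [0,0,0],
    [0,0,0],
  ],
  spin=[0,0,0,0,0],
  jaw=0.3,
)

```text
clock: 10.12
eef_pos: [0.4446, 0.3506, 0.032]
tool_rot: [0.744, 0.669, 0.001, 0.0]
ft_force: [0.8, -0.4, -0.8]
grip_width: 0.0181
grasp_force: 56.2
```

arm_command(
  slide=[
    [0,0,-3],
    [0,0,-7],
    [0,0,-12],
    [0,0,-13],
    [0,0,-13],
  ],
  spin=[0,0,0,0,0],
)

```text
clock: 10.75
eef_pos: [0.4445, 0.3506, 0.1619]
tool_rot: [0.744, 0.669, 0.001, 0.0]
ft_force: [0.1, 0.4, -1.4]
grip_width: 0.0179
grasp_force: 56.3
```

```bash
python3 - <<'E'
from look import *
o=get_obs();print(o["clock"],o["eef_pos"],o["tool_rot"],o["grip_width"])
p=camera("wrist");save(p,"w3.png",s=1)
p=camera("top");W=cloud(p);save(p,"t2.png",(60,170,340,320),2.5)
z=W[...,2];x=W[...,0];y=W[...,1]
# cooker with plate off: ledge rect
m=(z>.052)&(z<.068)&(x>.38)&(x<.63)&(y>-.17)&(y<.13)
print(m.sum(),cv2.minAreaRect((W[m][:,:2]*1000).astype(np.float32)))
print([(r["centre"],round(r["confidence"],2),atz(p,r["centre"],.0757)[:2]) for r in landmark_of(p,"pin_0")])
E
```

```text
10.75 [0.4445 0.3506 0.1619] [0.7436 0.6686 0.0008 0.0001] 0.01786403324803436
2121 ((502.24151611328125, -26.57806396484375), (246.78439331054688, 169.7567138671875), 72.88372802734375)
[([215.7, 244.6], 0.89, array([0.4846, 0.0968])), ([302.3, 232.8], 0.77, array([ 0.5168, -0.1461]))]
```

View pics/w3.png

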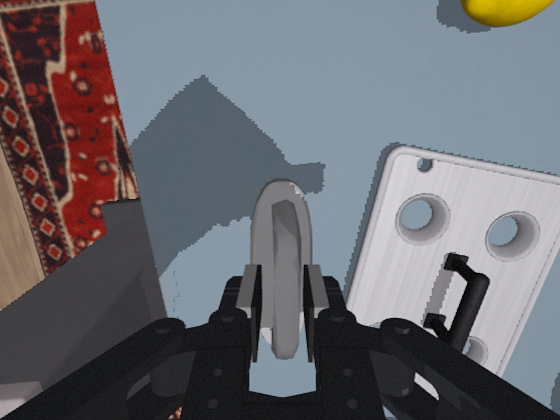

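The brush is held squarely at (285,270), and the plate is undisturbed. I carry the brush to the pan.

arm_command(
  slide=[
    [-5.6,2.1,0],
    [-11.2,4.3,0],
    [-16.8,6.4,0],
    [-22.4,8.6,0],
    [-28,10.7,0],
  ],
  spin=[-10,-20,-30,-40,-50],
)

```text
clock: 11.52
eef_pos: [0.5175, 0.0708, 0.1595]
tool_rot: [0.401, 0.916, -0.001, -0.001]
ft_force: [-0.7, 0.2, -0.2]
grip_width: 0.0178
grasp_force: 56.3
```

arm_command(
  slide=[
    [0,0,0],
    [0,0,0],
    [0,0,0],
    [0,0,0],
    [0,0,0],
  ],
  spin=[-10,-20,-29.2,-29.2,-29.2],
)

```text
clock: 12.15
eef_pos: [0.5177, 0.0726, 0.1603]
tool_rot: [0.161, 0.987, -0.0, -0.001]
ft_force: [0.0, 1.1, -0.8]
grip_width: 0.0179
grasp_force: 56.3
```

```bash
python3 - <<'E'
from look import *
o=get_obs();print(o["clock"],o["eef_pos"],np.degrees(o["joint_pos"]).round(1),o["ft_force"])
q=o["tool_rot"];print("toolx",np.degrees(2*np.arctan2(q[1],q[0])))
print(tolocal(o,[.5263,.0418,.080]))
p=camera("wrist");save(p,"w4.png",s=1);W=cloud(p)
z=W[...,2];x=W[...,0];y=W[...,1]
m=(z>.036)&(z<.048)&(x>.4)&(x<.62)&(y>-.15)&(y<.12)
print(m.sum(),np.median(z[m]),cv2.minAreaRect((W[m][:,:2]*1000).astype(np.float32)))
m=(z>.055)&(z<.065)&(x>.38)&(x<.63)&(y>-.17)&(y<.13)
print(m.sum(),np.median(z[m]),cv2.minAreaRect((W[m][:,:2]*1000).astype(np.float32)))
print([(r["centre"],round(r["confidence"],2),atz(p,r["centre"],.0757)[:2]) for r in landmark_of(p,"pin_0")])
E
```

```text
12.15 [0.5177 0.0726 0.1603] [ 8.  18.8 -3.7 67.6 -0.  26.5] [ 0.0223  1.1032 -0.8021]
toolx 161.4680749692131
[-1.81 -2.64  8.03]
34421 0.042518703000814825 ((497.0115661621094, -12.528411865234375), (196.2727813720703, 155.34840393066406), 72.94112396240234)
19332 0.06024200854457136 ((506.0624084472656, -22.565292358398438), (238.78208923339844, 169.52899169921875), 73.01226043701172)
[([301.2, 170.2], 0.91, array([0.4888, 0.0957])), ([7.4, 319.0], 0.69, array([ 0.5248, -0.1398]))]
```

View pics/w4.png

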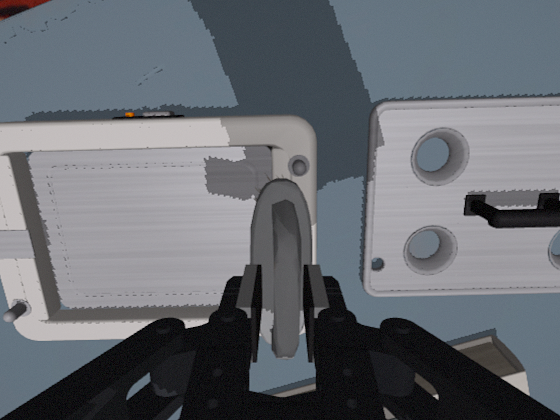

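The pan is bare, with the plain end and pin_0 at (300,167), the lip on the left and pin_1 at (15,310). The brush is above the plain-end rim.

arm_command(
  slide=[
    [-0.9,-1.3,0],
    [-1.8,-2.6,0],
    [-1.8,-2.6,2],
    [-1.8,-2.6,4],
    [-1.8,-2.6,5],
  ],
  spin=[-1.4,-1.4,-1.4,-1.4,-1.4],
)

```text
clock: 12.88
eef_pos: [0.5265, 0.0418, 0.1102]
tool_rot: [0.149, 0.989, -0.0, -0.001]
ft_force: [0.1, 0.6, -0.7]
grip_width: 0.0183
grasp_force: 56.4
```

```bash
python3 - <<'E'
from look import *
o=get_obs();print(o["clock"],o["eef_pos"],o["ft_force"])
q=o["tool_rot"];print("toolx",np.degrees(2*np.arctan2(q[1],q[0])))
print(tolocal(o,[.5263,.0424,.078]))
E
```

```text
12.875 [0.5265 0.0418 0.1102] [ 0.1197  0.6429 -0.7226]
toolx 162.91920431445664
[0.03 0.05 3.22]
```

arm_command(
  slide=[
    [0,0,1.5],
    [0,0,2.5],
    [0,0,3.1],
    [0,0,3.3],
    [0,0,3.4],
  ],
  spin=[0,0,0,0,0],
)

```text
clock: 13.5
eef_pos: [0.5274, 0.0424, 0.0776]
tool_rot: [0.148, 0.989, 0.0, 0.0]
ft_force: [0.2, -0.3, -1.0]
grip_width: 0.0182
grasp_force: 56.4
```

arm_command(
  slide=[
    [0,0,0.05],
    [0,0,0.1],
    [0,0,0.15],
    [0,0,0.2],
    [0,0,0.2],
  ],
  spin=[0,0,0,0,0],
)

```text
clock: 14.12
eef_pos: [0.5271, 0.0423, 0.0753]
tool_rot: [0.148, 0.989, -0.0, -0.0]
ft_force: [-0.1, 0.2, 0.4]
grip_width: 0.018
grasp_force: 56.4
```

arm_command(
  slide=[
    [0,0,0.03],
    [0,0,0.06],
    [0,0,0.1],
    [0,0,0.1],
    [0,0,0.1],
  ],
  spin=[0,0,0,0,0],
)

```text
clock: 14.75
eef_pos: [0.5272, 0.0423, 0.0743]
tool_rot: [0.148, 0.989, 0.0, 0.0]
ft_force: [0.0, 0.2, -1.5]
grip_width: 0.0185
grasp_force: 56.4
```

arm_command(
  slide=[
    [0,0,0.03],
    [0,0,0.06],
    [0,0,0.1],
    [0,0,0.1],
    [0,0,0.1],
  ],
  spin=[0,0,0,0,0],
)

```text
clock: 15.38
eef_pos: [0.5272, 0.0423, 0.0734]
tool_rot: [0.148, 0.989, -0.0, 0.0]
ft_force: [-0.5, 0.0, 0.8]
grip_width: 0.0177
grasp_force: 56.6
```

arm_command(
  slide=[
    [0,0,0.02],
    [0,0,0.04],
    [0,0,0.05],
    [0,0,0.05],
    [0,0,0.05],
  ],
  spin=[0,0,0,0,0],
)

```text
clock: 16.0
eef_pos: [0.5272, 0.0423, 0.0733]
tool_rot: [0.148, 0.989, 0.0, 0.0]
ft_force: [-1.4, -1.0, 5.8]
grip_width: 0.0179
grasp_force: 57.6
```

arm_command(
  slide=[
    [0,-0.8,0],
    [0,-1.6,0],
    [0,-2.4,0],
    [0,-3.2,0],
    [0,-4,0],
  ],
  spin=[0,0,0,0,0],
)

```text
clock: 16.62
eef_pos: [0.5158, 0.0038, 0.0732]
tool_rot: [0.148, 0.989, 0.001, 0.001]
ft_force: [1.1, 4.4, 5.2]
grip_width: 0.0179
grasp_force: 57.1
```

arm_command(
  slide=[
    [0,-0.8,0],
    [0,-1.6,0],
    [0,-2.4,0],
    [0,-3.2,0],
    [0,-4,0],
  ],
  spin=[0,0,0,0,0],
)

```text
clock: 17.25
eef_pos: [0.504, -0.0343, 0.0732]
tool_rot: [0.148, 0.989, 0.001, 0.0]
ft_force: [1.7, 3.6, 5.1]
grip_width: 0.0182
grasp_force: 57.2
```

arm_command(
  slide=[
    [0,-0.8,0],
    [0,-1.6,0],
    [0,-2.4,0],
    [0,-3.2,0],
    [0,-4,0],
  ],
  spin=[0,0,0,0,0],
)

```text
clock: 17.88
eef_pos: [0.4922, -0.0725, 0.0732]
tool_rot: [0.148, 0.989, 0.001, 0.0]
ft_force: [1.3, 4.4, 5.3]
grip_width: 0.0182
grasp_force: 57.2
```

arm_command(
  slide=[
    [0,-0.6,0],
    [0,-1.2,0],
    [0,-1.7,0],
    [0,-1.7,0],
    [0,-1.7,0],
  ],
  spin=[0,0,0,0,0],
)

```text
clock: 18.5
eef_pos: [0.487, -0.0891, 0.0732]
tool_rot: [0.148, 0.989, 0.0, 0.0]
ft_force: [1.2, 2.6, 6.3]
grip_width: 0.0183
grasp_force: 57.4
```

arm_command(
  slide=[
    [0,0,-1],
    [0,0,-3],
    [0,0,-6],
    [0,0,-9],
    [0,0,-9],
  ],
  spin=[0,0,0,0,0],
)

```text
clock: 19.12
eef_pos: [0.4879, -0.0898, 0.1647]
tool_rot: [0.148, 0.989, -0.001, 0.002]
ft_force: [0.6, -0.9, -1.6]
grip_width: 0.0181
grasp_force: 56.4
```

```bash
python3 - <<'E'
from look import *
o=get_obs();print(o["clock"],o["eef_pos"],o["ft_force"])
q=o["tool_rot"];print("toolx",np.degrees(2*np.arctan2(q[1],q[0])))
print(tolocal(o,[.40,.35,.16]))
p=camera("top");save(p,"t3.png",(60,170,340,320),2.5)
for th in("plate_grip","seat_0"): print([(r["centre"],round(r["confidence"],2),atz(p,r["centre"],Z[th]-.05)[:2]) for r in landmark_of(p,th)])
E
```

```text
19.125 [ 0.4879 -0.0898  0.1647] [ 0.6428 -0.9034 -1.5596]
toolx 162.95345145628195
[21.29 39.47  0.35]
[([162.9, 213.5], 0.88, array([0.5742, 0.2514]))]
[([183.1, 229.8], 0.72, array([0.5296, 0.2008])), ([152.3, 196.3], 0.71, array([0.6295, 0.2942])), ([191.8, 204.1], 0.7, array([0.606 , 0.1769])), ([140.3, 220.4], 0.68, array([0.5577, 0.327 ]))]
```

View pics/t3.png

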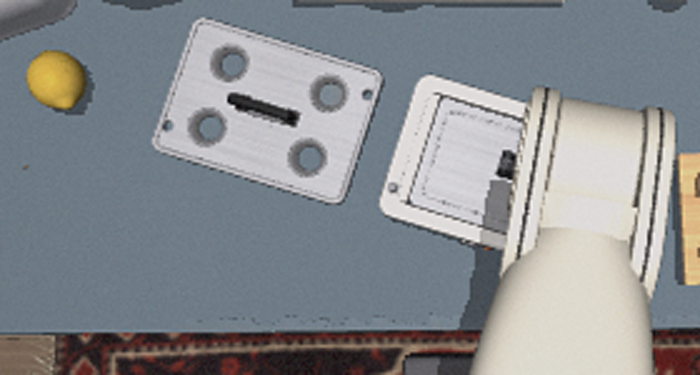

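The plate has not moved, with its bar at t3 (263,108), and the pan is swept. I carry the brush back to its old spot.

arm_command(
  slide=[
    [2.3,5.0,0],
    [4.6,10.1,0],
    [6.9,15.1,0],
    [9.2,20.2,0],
    [11.5,25.2,0],
  ],
  spin=[0,0,0,0,0],
)

```text
clock: 19.9
eef_pos: [0.4493, 0.1869, 0.1612]
tool_rot: [0.148, 0.989, -0.001, -0.001]
ft_force: [1.5, 0.1, -0.8]
grip_width: 0.0181
grasp_force: 56.5
```

arm_command(
  slide=[
    [1.4,3,0],
    [2.8,6,0],
    [4.2,9,0],
    [5.6,12,0],
    [6.9,15.2,0],
  ],
  spin=[10,20,30,40,50],
)

```text
clock: 20.52
eef_pos: [0.4281, 0.3514, 0.1608]
tool_rot: [0.554, 0.832, -0.002, -0.0]
ft_force: [0.9, -0.4, -0.5]
grip_width: 0.0183
grasp_force: 56.5
```

arm_command(
  slide=[
    [0,0,1],
    [0,0,4],
    [0,0,7],
    [0,0,9],
    [0,0,10],
  ],
  spin=[10,20,30,40,40],
)

```text
clock: 21.15
eef_pos: [0.4276, 0.3498, 0.0599]
tool_rot: [0.803, 0.596, -0.003, 0.0]
ft_force: [-0.5, 0.3, -0.8]
grip_width: 0.0181
grasp_force: 56.5
```

arm_command(
  slide=[
    [0,0,1],
    [0,0,2],
    [0,0,2.4],
    [0,0,2.6],
    [0,0,2.6],
  ],
  spin=[0,0,0,0,0],
)

```text
clock: 21.78
eef_pos: [0.4295, 0.3516, 0.0371]
tool_rot: [0.804, 0.595, 0.0, -0.0]
ft_force: [0.2, 0.9, -0.3]
grip_width: 0.0185
grasp_force: 56.5
```

arm_command(
  slide=[
    [0,0,0.2],
    [0,0,0.4],
    [0,0,0.5],
    [0,0,0.55],
    [0,0,0.55],
  ],
  spin=[0,0,0,0,0],
)

```text
clock: 22.4
eef_pos: [0.4292, 0.3514, 0.0314]
tool_rot: [0.804, 0.595, -0.0, -0.0]
ft_force: [-0.8, -0.3, 0.2]
grip_width: 0.0179
grasp_force: 56.7
```

arm_command(
  slide=[
    [0,0,0],
    [0,0,0],
    [0,0,0],
    [0,0,0],
    [0,0,0],
  ],
  spin=[0,0,0,0,0],
  jaw=5,
)

```text
clock: 23.02
eef_pos: [0.4293, 0.3515, 0.0313]
tool_rot: [0.804, 0.595, 0.0, 0.0]
ft_force: [-0.3, 0.2, 0.2]
grip_width: 0.0501
grasp_force: 0.0
```

arm_command(
  slide=[
    [0,0,-4],
    [0,0,-9],
    [0,0,-14],
    [0,0,-19],
    [0,0,-20],
  ],
  spin=[0,0,0,0,0],
)

```text
clock: 23.65
eef_pos: [0.431, 0.3528, 0.2358]
tool_rot: [0.804, 0.595, 0.004, -0.0]
ft_force: [-0.2, 0.4, 0.2]
grip_width: 0.0498
grasp_force: 0.0
```

```bash
python3 - <<'E'
from look import *
o=get_obs();print(o["clock"],o["eef_pos"],o["ft_force"])
q=o["tool_rot"];print("toolx",np.degrees(2*np.arctan2(q[1],q[0])))
p=camera("wrist");save(p,"w5.png",s=1);W=cloud(p)
z=W[...,2];x=W[...,0];y=W[...,1]
m=(z>.02)&(z<.08)&(x>.37)&(x<.48)&(y>.27)&(y<.43);print(cv2.minAreaRect((W[m][:,:2]*1000).astype(np.float32)),z[m].max())
m=(z>.052)&(z<.07)&(x>.48)&(x<.68)&(y>.13)&(y<.35);print(m.sum(),cv2.minAreaRect((W[m][:,:2]*1000).astype(np.float32)))
E
```

```text
23.65 [0.431  0.3528 0.2358] [-0.2295  0.3758  0.2495]
toolx 72.99506112573259
((428.596923828125, 354.2059020996094), (82.62797546386719, 28.37749671936035), 73.43246459960938) 0.05657703340475937
1180 ((580.4213256835938, 250.85995483398438), (75.15489959716797, 13.27741813659668), 72.41957092285156)
```

View pics/w5.png

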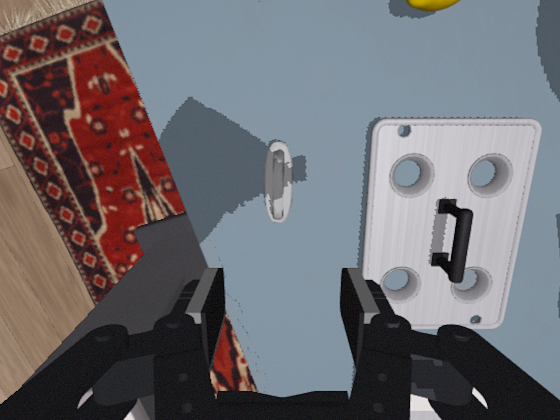

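The brush is standing at (278,180), and the plate is in place with its bar at (460,240). I go back to the plate.

arm_command(
  slide=[
    [-1.2,4,0],
    [-2.4,8,0],
    [-3.6,12,0],
    [-5.4,17.3,0],
    [-5.4,17.3,0],
  ],
  spin=[0,0,0,0,0],
)

```text
clock: 24.32
eef_pos: [0.5808, 0.246, 0.2281]
tool_rot: [0.805, 0.593, -0.002, -0.0]
ft_force: [-0.8, -0.0, 0.1]
grip_width: 0.0498
grasp_force: 0.0
```

```bash
python3 - <<'E'
from look import *
o=get_obs();print(o["clock"],o["eef_pos"])
q=o["tool_rot"];print("toolx",np.degrees(2*np.arctan2(q[1],q[0])))
p=camera("wrist");W=cloud(p)
z=W[...,2];x=W[...,0];y=W[...,1]
m=(z>.052)&(z<.07)&(x>.48)&(x<.68)&(y>.13)&(y<.37);r=cv2.minAreaRect((W[m][:,:2]*1000).astype(np.float32));print(m.sum(),r)
m=(z>.008)&(z<.03)&(x>.4)&(x<.73)&(y>.08)&(y<.45);print(m.sum(),cv2.minAreaRect((W[m][:,:2]*1000).astype(np.float32)))
print(plate(p,-.05,np.array(r[0])/1000,-17,("plate_grip","seat_0")))
print(tolocal(o,[r[0][0]/1000,r[0][1]/1000,.037]))
E
```

```text
24.325 [0.5808 0.246  0.2281]
toolx 72.68678163284828
1207 ((580.9603271484375, 250.0005645751953), (75.67211151123047, 12.680342674255371), 72.94189453125)
38594 ((567.1218872070312, 233.22433471679688), (304.9703369140625, 325.9853820800781), 86.37223052978516)
(array([0.5812, 0.2487]), np.float64(-17.14966595014779), array([2.4532, 1.5627, 0.9105, 2.5447]), ['plate_grip', 'seat_0', 'seat_0', 'seat_0'])
[ 0.45 -0.05 19.1 ]
```

arm_command(
  slide=[
    [0.1,0.15,5],
    [0.1,0.15,10],
    [0.1,0.15,15],
    [0.1,0.15,18],
    [0.1,0.15,18.5],
  ],
  spin=[0,0,0,0,0],
)

```text
clock: 25.1
eef_pos: [0.5772, 0.2499, 0.0434]
tool_rot: [0.803, 0.596, -0.003, -0.001]
ft_force: [-0.1, -0.4, -0.8]
grip_width: 0.0499
grasp_force: 0.0
```

arm_command(
  slide=[
    [0,0,0.5],
    [0,0,0.7],
    [0,0,0.7],
    [0,0,0.7],
    [0,0,0.7],
  ],
  spin=[0,0,0,0,0],
)

```text
clock: 25.72
eef_pos: [0.581, 0.2498, 0.0398]
tool_rot: [0.804, 0.595, 0.0, 0.0]
ft_force: [-0.8, 1.0, -0.1]
grip_width: 0.0502
grasp_force: 0.0
```

arm_command(
  slide=[
    [0,0,0.2],
    [0,0,0.2],
    [0,0,0.2],
    [0,0,0.2],
    [0,0,0.2],
  ],
  spin=[0,0,0,0,0],
  jaw=0.5,
)

```text
clock: 26.35
eef_pos: [0.5805, 0.2497, 0.0372]
tool_rot: [0.804, 0.595, -0.0, -0.0]
ft_force: [-0.0, 0.9, -0.4]
grip_width: 0.0119
grasp_force: 59.4
```

arm_command(
  slide=[
    [0,0,-1],
    [0,0,-3],
    [0,0,-7],
    [0,0,-11],
    [0,0,-12],
  ],
  spin=[0,0,0,0,0],
)

```text
clock: 26.98
eef_pos: [0.5825, 0.2505, 0.1609]
tool_rot: [0.804, 0.595, 0.003, 0.001]
ft_force: [1.0, 0.7, -3.4]
grip_width: 0.0118
grasp_force: 59.0
```

arm_command(
  slide=[
    [-5.6,0,0],
    [-11.2,0.2,0],
    [-16.8,0.5,0],
    [-22.4,0.8,0],
    [-28.3,0.95,0],
  ],
  spin=[0,0,0,0,0],
)

```text
clock: 27.6
eef_pos: [0.5055, -0.0252, 0.1559]
tool_rot: [0.804, 0.595, -0.001, -0.001]
ft_force: [0.7, -0.1, -3.3]
grip_width: 0.0116
grasp_force: 59.0
```

arm_command(
  slide=[
    [0,0,0],
    [0,0,0],
    [0,0,0],
    [0,0,0],
    [0,0,0],
  ],
  spin=[0,0,0,0,0],
)

```text
clock: 28.22
eef_pos: [0.5071, -0.0228, 0.1572]
tool_rot: [0.803, 0.595, -0.0, -0.0]
ft_force: [0.9, -0.0, -3.7]
grip_width: 0.012
grasp_force: 59.0
```

```bash
python3 - <<'E'
from look import *
o=get_obs();print(o["clock"],o["eef_pos"],o["ft_force"],o["grip_width"])
q=o["tool_rot"];print("toolx",np.degrees(2*np.arctan2(q[1],q[0])))
p=camera("wrist");W=cloud(p);save(p,"w6.png",s=1)
z=W[...,2];x=W[...,0];y=W[...,1]
zt=o["eef_pos"][2]-.0876+.066
m=(abs(z-zt)<.006)&(x>.38)&(x<.63)&(y>-.2)&(y<.15)
print(m.sum(),np.median(z[m]),cv2.minAreaRect((W[m][:,:2]*1000).astype(np.float32)))
A=np.c_[x[m],y[m],np.ones(m.sum())];print("tilt",np.linalg.lstsq(A,z[m],rcond=None)[0])
print(plate(p,zt-.066,np.array([.5063,-.0226]),-17,("seat_0",)))
print([(r["centre"],round(r["confidence"],2),atz(p,r["centre"],zt)[:2]) for r in landmark_of(p,"pin_0")])
E
```

```text
28.225 [ 0.5071 -0.0228  0.1572] [ 0.9427 -0.0131 -3.7113] 0.012041318186733799
toolx 73.08776070768063
103652 0.13657181473153762 ((510.2040100097656, -14.355712890625), (213.9126739501953, 167.63711547851562), 73.0447769165039)
tilt [0.0002 0.0001 0.1364]Traceback (most recent call last):
  File "<stdin>", line 10, in <module>
  File "look.py", line 15, in plate
    return fit2(S,D)+(N,)
           ~~~~^^^^^
  File "h.py", line 19, in fit2
    src,dst=np.array(src,float)[:,:2],np.array(dst,float)[:,:2]; a,b=src.mean(0),dst.mean(0)
            ~~~~~~~~~~~~~~~~~~~^^^^^^
IndexError: too many indices for array: array is 1-dimensional, but 2 were indexed
```

View pics/w6.png

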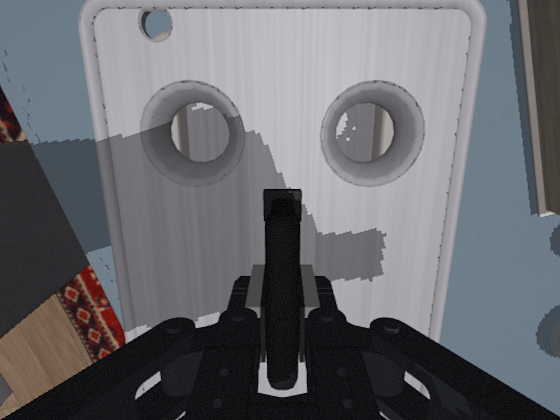

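The plate is level in the grip at the home position, with a hole at (155,24). I make a small correction and lower it in stages.

arm_command(
  slide=[
    [-0.1,-0.06,1],
    [-0.1,-0.06,3],
    [-0.1,-0.06,4.5],
    [-0.1,-0.06,4.9],
    [-0.1,-0.06,4.9],
  ],
  spin=[0.1,0.1,0.1,0.1,0.1],
)

```text
clock: 28.95
eef_pos: [0.506, -0.0245, 0.1081]
tool_rot: [0.804, 0.594, -0.0, -0.0]
ft_force: [-0.2, -0.8, -3.1]
grip_width: 0.012
grasp_force: 58.9
```

arm_command(
  slide=[
    [0,0,0.3],
    [0,0,0.5],
    [0,0,0.7],
    [0,0,0.9],
    [0,0,0.9],
  ],
  spin=[0,0,0,0,0],
)

```text
clock: 29.58
eef_pos: [0.5059, -0.0244, 0.0991]
tool_rot: [0.804, 0.594, -0.0, -0.0]
ft_force: [-0.2, 0.2, -2.8]
grip_width: 0.0119
grasp_force: 59.0
```

arm_command(
  slide=[
    [0,0,0.2],
    [0,0,0.4],
    [0,0,0.6],
    [0,0,0.8],
    [0,0,0.9],
  ],
  spin=[0,0,0,0,0],
)

```text
clock: 30.2
eef_pos: [0.506, -0.0244, 0.0901]
tool_rot: [0.804, 0.594, -0.0, -0.0]
ft_force: [0.0, 0.4, -2.6]
grip_width: 0.012
grasp_force: 59.0
```

arm_command(
  slide=[
    [0,0,0.1],
    [0,0,0.2],
    [0,0,0.25],
    [0,0,0.3],
    [0,0,0.3],
  ],
  spin=[0,0,0,0,0],
)

```text
clock: 30.82
eef_pos: [0.5061, -0.0244, 0.0873]
tool_rot: [0.804, 0.594, -0.0, -0.0]
ft_force: [0.0, -0.5, -3.0]
grip_width: 0.0119
grasp_force: 59.0
```

arm_command(
  slide=[
    [0,0,0.05],
    [0,0,0.1],
    [0,0,0.1],
    [0,0,0.1],
    [0,0,0.1],
  ],
  spin=[0,0,0,0,0],
)

```text
clock: 31.45
eef_pos: [0.5062, -0.0244, 0.0871]
tool_rot: [0.804, 0.594, 0.0, 0.0]
ft_force: [-3.5, 0.4, 5.6]
grip_width: 0.0121
grasp_force: 60.2
```

arm_command(
  slide=[
    [0,0,0],
    [0,0,0],
    [0,0,0],
    [0,0,-5],
    [0,0,-10],
  ],
  spin=[0,0,0,0,0],
  jaw=6,
)

```text
clock: 32.08
eef_pos: [0.5056, -0.0244, 0.1868]
tool_rot: [0.804, 0.594, -0.001, -0.001]
ft_force: [1.7, -0.4, 0.9]
grip_width: 0.0601
grasp_force: 0.0
```

arm_command(
  slide=[
    [0,0,-4],
    [0,0,-8],
    [0,0,-11],
    [0,0,-11],
    [0,0,-11],
  ],
  spin=[0,0,0,0,0],
)

```text
clock: 32.7
eef_pos: [0.5057, -0.0244, 0.2952]
tool_rot: [0.804, 0.594, -0.001, -0.0]
ft_force: [-0.0, 0.1, -0.3]
grip_width: 0.0597
grasp_force: 0.0
```

```bash
python3 - <<'E'
from look import *
o=get_obs();print(o["clock"],o["eef_pos"],o["ft_force"],o["grip_width"])
p=camera("wrist");W=cloud(p);save(p,"w7.png",s=1)
z=W[...,2];x=W[...,0];y=W[...,1]
m=(z>.062)&(z<.07)&(x>.38)&(x<.63)&(y>-.2)&(y<.15)
A=np.c_[x[m],y[m],np.ones(m.sum())];print("tilt",np.median(z[m]),np.linalg.lstsq(A,z[m],rcond=None)[0],cv2.minAreaRect((W[m][:,:2]*1000).astype(np.float32)))
print(plate(p,0,np.array([.5063,-.0226]),-17))
print([(r["confidence"],atz(p,r["centre"],.058)[:2]) for r in landmark_of(p,"egg_0")])
m=(z>.062)&(z<.09)&(x>.35)&(x<.55)&(y>-.45)&(y<-.22)
n,l,s,c=cv2.connectedComponentsWithStats(m.astype(np.uint8))
for i in range(1,n):
    if s[i,4]>60: print("egg",s[i,4],W[l==i].mean(0),W[l==i].max(0))
E
```

```text
32.7 [ 0.5057 -0.0244  0.2952] [-0.021   0.1128 -0.3193] 0.05968177615309768
tilt 0.06660368862499955 [0.0006 0.0004 0.0663] ((506.7357177734375, -26.401809692382812), (242.59674072265625, 168.2683563232422), 72.84165954589844)
(array([ 0.5073, -0.0247]), np.float64(-17.107591654436344), array([0.9047, 1.154 , 0.3922, 2.517 , 0.6206, 3.7377, 1.8879]), ['plate_grip', 'pin_0', 'pin_0', 'seat_0', 'seat_0', 'seat_0', 'seat_0'])
[(0.82, array([ 0.4133, -0.2725])), (0.6, array([ 0.4839, -0.2688])), (0.49, array([0.4857, 0.0982]))]
egg 844 [ 0.4913 -0.2638  0.0739] [ 0.5115 -0.2492  0.0838]
egg 698 [ 0.4182 -0.2647  0.0726] [ 0.4357 -0.2527  0.0833]
```

View pics/w7.png

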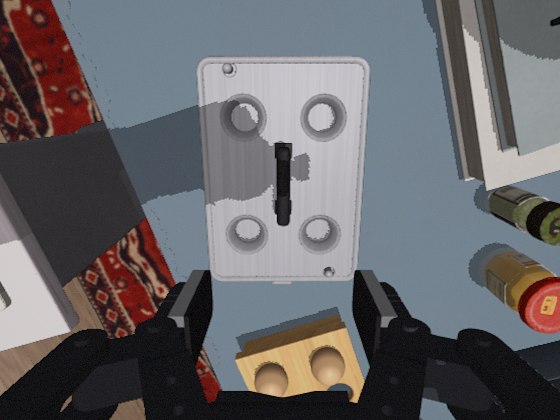

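The plate is home: pins poke through at (228,68) and (329,271), the deck is at z 66.6 mm, and it is level. Next I look over the rack.

arm_command(
  slide=[
    [-5.6,0.6,0],
    [-11.2,1.2,0],
    [-16.8,1.9,0],
    [-22.4,2.6,0],
    [-28,3.2,0],
  ],
  spin=[-4,-8,-12,-16,-19],
)

```text
clock: 33.58
eef_pos: [0.4537, -0.3031, 0.2958]
tool_rot: [0.695, 0.719, 0.0, -0.0]
ft_force: [0.6, -0.5, -0.4]
grip_width: 0.0598
grasp_force: 0.0
```

arm_command(
  slide=[
    [0,0,0],
    [0,0,0],
    [0,0,0],
    [0,0,0],
    [0,0,0],
  ],
  spin=[0,0,0,0,0],
)

```text
clock: 34.2
eef_pos: [0.4547, -0.3006, 0.2966]
tool_rot: [0.695, 0.719, 0.0, 0.0]
ft_force: [-0.1, -1.0, 0.5]
grip_width: 0.0602
grasp_force: 0.0
```

```bash
cat > eggs.py <<'E'
from look import *
from scipy.optimize import least_squares
def st():
    o=get_obs();q=o["tool_rot"];print(o["clock"].round(2),o["eef_pos"],"toolx",np.degrees(2*np.arctan2(q[1],q[0])).round(2),o["ft_force"].round(1),o["grip_width"].round(4));return o
def rack(p):
    W=cloud(p);z=W[...,2];x=W[...,0];y=W[...,1];out=[]
    m=(z>.058)&(z<.09)&(x>.35)&(x<.55)&(y>-.47)&(y<-.22)
    n,l,s,c=cv2.connectedComponentsWithStats(m.astype(np.uint8))
    for i in range(1,n):
        if s[i,4]<150: continue
        P=W[l==i]; # upper half ~ ellipsoid semi-axes 22,22,25
        f=lambda a:np.sqrt(((P[:,0]-a[0])/.022)**2+((P[:,1]-a[1])/.022)**2+((P[:,2]-a[2])/.025)**2)-1
        r=least_squares(f,[*P[:,:2].mean(0),.058],loss="soft_l1",f_scale=.05); out.append(r.x); print("egg",s[i,4],r.x,P[:,2].max())
    return out
E
python3 - <<'E'
from eggs import *
o=st();p=camera("wrist");save(p,"w8.png",s=1);E=rack(p)
for e in E: print(tolocal(o,[e[0],e[1],.06]))
W=cloud(p);z=W[...,2];m=(z>.04)&(z<.05)&(W[...,0]<.56)&(W[...,1]<-.2);print(cv2.minAreaRect((W[m][:,:2]*1000).astype(np.float32)))
E
```

```text
Traceback (most recent call last):
  File "eggs.py", line 4, in st
    o=get_obs();q=o["tool_rot"];print(o["clock"].round(2),o["eef_pos"],"toolx",np.degrees(2*np.arctan2(q[1],q[0])).round(2),o["ft_force"].round(1),o["grip_width"].round(4));return o
                                      ^^^^^^^^^^^^^^^^
AttributeError: 'float' object has no attribute 'round'
```

```bash
sed -i 's/np.degrees(2\*np.arctan2(q\[1\],q\[0\])).round(2)/round(float(np.degrees(2*np.arctan2(q[1],q[0]))),2)/; s/o\["clock"\].round(2)/float(o["clock"])/; s/o\["grip_width"\].round(4)/round(float(o["grip_width"]),4)/' eggs.py
python3 - <<'E'
from eggs import *
o=st();p=camera("wrist");save(p,"w8.png",s=1);E=rack(p)
for e in E: print(tolocal(o,[e[0],e[1],.06]))
W=cloud(p);z=W[...,2];m=(z>.04)&(z<.05)&(W[...,0]<.56)&(W[...,1]<-.2);print(cv2.minAreaRect((W[m][:,:2]*1000).astype(np.float32)))
E
```

```text
34.2 [ 0.4547 -0.3006  0.2966] toolx 91.98 [-0.1 -1.   0.5] 0.0602
egg 1382 [ 0.4142 -0.2747  0.0574] 0.08466871207843565
egg 1379 [ 0.4903 -0.2721  0.0574] 0.0842701561501023
egg 1103 [ 0.4945 -0.3922  0.0575] 0.0841648300286464
egg 1110 [ 0.4183 -0.3948  0.0574] 0.08472990530119591
[ 2.74 -3.97 23.65]
[ 2.73  3.65 23.66]
[-9.29  3.65 23.66]
[-9.28 -3.97 23.66]
((456.4625244140625, -394.7620849609375), (150.33604431152344, 319.28558349609375), 1.950439453125)
```

View pics/w8.png

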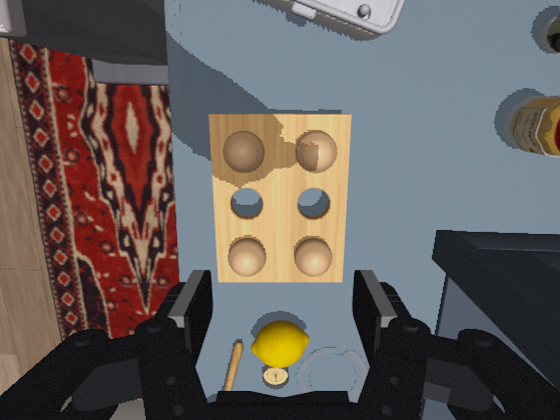

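The rack picture shows four brown eggs at (244,152), (317,151), (247,257) and (313,257), and the fit spacing agrees with the hole spacing. I take egg A at (244,152) first.

arm_command(
  slide=[
    [2.74,-3.97,2],
    [2.74,-3.97,7],
    [2.74,-3.97,12],
    [2.74,-3.97,17],
    [2.74,-3.97,20],
  ],
  spin=[0,0,0,0,0],
  jaw=6,
)

```text
clock: 34.88
eef_pos: [0.4125, -0.2743, 0.094]
tool_rot: [0.695, 0.719, -0.0, -0.001]
ft_force: [-0.3, -0.2, 0.7]
grip_width: 0.0597
grasp_force: 0.0
```

arm_command(
  slide=[
    [0,0,1.5],
    [0,0,3],
    [0,0,4.3],
    [0,0,4.9],
    [0,0,4.9],
  ],
  spin=[0,0,0,0,0],
)

```text
clock: 35.5
eef_pos: [0.4137, -0.2754, 0.0472]
tool_rot: [0.695, 0.719, -0.0, -0.0]
ft_force: [-0.2, 0.4, -0.1]
grip_width: 0.0599
grasp_force: 0.0
```

```bash
python3 - <<'E'
from eggs import *
o=st();print(tolocal(o,[.4142,-.2747,.046]))
p=camera("wrist");save(p,"w9.png",s=1)
E
```

```text
35.5 [ 0.4137 -0.2754  0.0472] toolx 91.89 [-0.2  0.4 -0.1] 0.0599
[0.07 0.05 0.12]
```

View pics/w9.png

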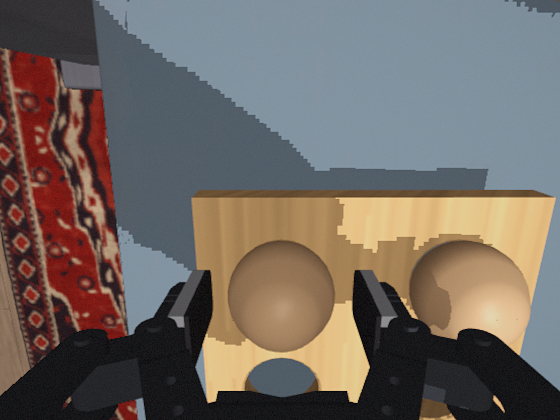

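The egg at (281,293) sits centred between the pads. I close and lift a little.

arm_command(
  slide=[
    [0.05,0.05,0.15],
    [0.05,0.05,0.15],
    [0.05,0.05,0.15],
    [0.05,0.05,0.15],
    [0.05,0.05,0.15],
  ],
  spin=[0,0,0,0,0],
  jaw=3.5,
)

```text
clock: 36.17
eef_pos: [0.4135, -0.2754, 0.0463]
tool_rot: [0.696, 0.718, -0.001, 0.0]
ft_force: [-4.9, -1.5, 5.4]
grip_width: 0.0411
grasp_force: 60.2
```

arm_command(
  slide=[
    [0,0,-0.5],
    [0,0,-1.5],
    [0,0,-3],
    [0,0,-4.5],
    [0,0,-6],
  ],
  spin=[0,0,0,0,0],
)

```text
clock: 36.8
eef_pos: [0.4146, -0.275, 0.1073]
tool_rot: [0.695, 0.719, 0.0, 0.001]
ft_force: [0.5, 0.2, 0.2]
grip_width: 0.0409
grasp_force: 60.6
```

arm_command(
  slide=[
    [0,0,-2],
    [0,0,-5],
    [0,0,-8],
    [0,0,-8],
    [0,0,-8],
  ],
  spin=[0,0,0,0,0],
)

```text
clock: 37.42
eef_pos: [0.4139, -0.2747, 0.1856]
tool_rot: [0.695, 0.719, -0.0, -0.0]
ft_force: [-1.2, 0.4, -0.9]
grip_width: 0.0414
grasp_force: 60.6
```

```bash
python3 - <<'E'
from eggs import *
o=st();print(o["grasp_force"],tolocal(o,[.4863,.0476,.185]))
p=camera("wrist");save(p,"w10.png",s=1)
E
```

```text
37.425 [ 0.4139 -0.2747  0.1856] toolx 91.89 [-1.2  0.4 -0.9] 0.0414
60.632768869400024 [31.97  8.3   0.06]
```

View pics/w10.png

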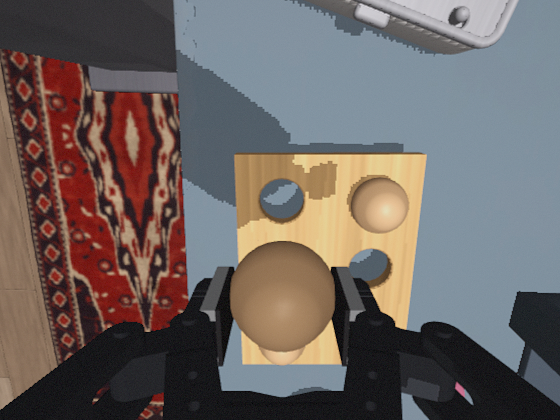

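The egg is held upright at (283,297). I take it to seat_0.

arm_command(
  slide=[
    [5,1,0],
    [10,2.1,0],
    [15.2,3.2,0],
    [20.25,4.26,0],
    [20.25,4.26,0],
  ],
  spin=[5,10,15,18.9,18.9],
)

```text
clock: 38.1
eef_pos: [0.4495, -0.0679, 0.1846]
tool_rot: [0.802, 0.597, -0.001, -0.001]
ft_force: [-0.8, -0.2, 0.2]
grip_width: 0.0409
grasp_force: 60.7
```

arm_command(
  slide=[
    [0,0,2],
    [0,0,5],
    [0,0,7.5],
    [0,0,9],
    [0,0,9],
  ],
  spin=[0,0,0,0,0],
)

```text
clock: 38.72
eef_pos: [0.448, -0.0716, 0.0939]
tool_rot: [0.804, 0.594, -0.002, -0.002]
ft_force: [-0.9, 0.1, -0.4]
grip_width: 0.0412
grasp_force: 60.7
```

```bash
python3 - <<'E'
from eggs import *
o=st();print(tolocal(o,[.4498,-.0709,.0655]))
p=camera("wrist");save(p,"w11.png",s=1)
print([(r["confidence"],atz(p,r["centre"],.0757)[:2]) for r in landmark_of(p,"pin_0")],[(r["confidence"],atz(p,r["centre"],.066)[:2]) for r in landmark_of(p,"seat_0")])
E
```

```text
38.725 [ 0.448  -0.0716  0.0939] toolx 72.94 [-0.9  0.1 -0.4] 0.0412
[0.13 0.16 2.84]
[] [(0.69, array([ 0.5273, -0.0951]))]
```

arm_command(
  slide=[
    [0.08,0.1,0.8],
    [0.08,0.1,1.6],
    [0.08,0.1,2.3],
    [0.08,0.1,2.7],
    [0.08,0.1,2.8],
  ],
  spin=[0,0,0,0,0],
)

```text
clock: 39.5
eef_pos: [0.451, -0.0714, 0.0678]
tool_rot: [0.804, 0.595, -0.001, 0.001]
ft_force: [-2.8, -4.0, 4.7]
grip_width: 0.0412
grasp_force: 61.1
```

arm_command(
  slide=[
    [-0.1,-0.05,0],
    [-0.15,-0.08,0],
    [-0.15,-0.08,0],
    [-0.15,-0.08,0.05],
    [-0.15,-0.08,0.05],
  ],
  spin=[0,0,0,0,0],
)

```text
clock: 40.12
eef_pos: [0.4501, -0.0717, 0.0673]
tool_rot: [0.804, 0.595, 0.0, -0.0]
ft_force: [0.1, -0.5, 0.9]
grip_width: 0.0413
grasp_force: 60.9
```

arm_command(
  slide=[
    [0,0,0.05],
    [0,0,0.1],
    [0,0,0.15],
    [0,0,0.15],
    [0,0,0.15],
  ],
  spin=[0,0,0,0,0],
)

```text
clock: 40.75
eef_pos: [0.4501, -0.0721, 0.0664]
tool_rot: [0.804, 0.595, -0.0, 0.0]
ft_force: [-2.2, -2.0, 5.9]
grip_width: 0.0415
grasp_force: 61.3
```

arm_command(
  slide=[
    [0,0,0],
    [0,0,0],
    [0,0,0],
    [0,0,0],
    [0,0,0],
  ],
  spin=[0,0,0,0,0],
  jaw=6,
)

```text
clock: 41.38
eef_pos: [0.4501, -0.0717, 0.0657]
tool_rot: [0.804, 0.595, -0.0, -0.0]
ft_force: [0.3, -1.2, 0.7]
grip_width: 0.0604
grasp_force: 0.0
```

arm_command(
  slide=[
    [0,0,-1],
    [0,0,-3],
    [0,0,-6],
    [0,0,-10],
    [0,0,-14],
  ],
  spin=[0,0,0,0,0],
)

```text
clock: 42.0
eef_pos: [0.4499, -0.0718, 0.2077]
tool_rot: [0.804, 0.595, 0.0, 0.0]
ft_force: [0.4, 0.4, -0.5]
grip_width: 0.0599
grasp_force: 0.0
```

arm_command(
  slide=[
    [0,0,0],
    [0,0,0],
    [0,0,0],
    [0,0,0],
    [0,0,0],
  ],
  spin=[0,0,0,0,0],
)

```text
clock: 42.62
eef_pos: [0.4497, -0.0718, 0.2051]
tool_rot: [0.804, 0.595, -0.001, -0.001]
ft_force: [-0.5, 0.1, -0.0]
grip_width: 0.0599
grasp_force: 0.0
```

```bash
python3 - <<'E'
from eggs import *
o=st();p=camera("wrist");save(p,"w12.png",s=1)
W=cloud(p);z=W[...,2];m=(z>.08)&(z<.12)&(abs(W[...,0]-.45)<.03)&(abs(W[...,1]+.072)<.03);print(m.sum(),W[m].mean(0),z[m].max())
P=W[m];f=lambda a:np.sqrt(((P[:,0]-a[0])/.022)**2+((P[:,1]-a[1])/.022)**2+((P[:,2]-a[2])/.025)**2)-1
print(least_squares(f,[.45,-.07,.076],loss="soft_l1",f_scale=.05).x)
print(tolocal(o,[.4903,-.2721,.1]),tolocal(o,[.4945,-.3922,.1]),tolocal(o,[.4183,-.3948,.1]))
print([(r["confidence"],atz(p,r["centre"],.0757)[:2]) for r in landmark_of(p,"pin_0")],[(r["confidence"],atz(p,r["centre"],.066)[:2]) for r in landmark_of(p,"seat_0")])
E
```

```text
42.625 [ 0.4497 -0.0718  0.2051] toolx 72.99 [-0.5  0.1 -0. ] 0.0599
2356 [ 0.4517 -0.0679  0.0933] 0.10255073640013426
[ 0.4504 -0.0721  0.0759]
[-17.97   9.76  10.5 ] [-29.33  13.67  10.5 ] [-31.81   6.46  10.51]
[(0.55, array([ 0.5239, -0.1404]))] [(0.8, array([0.5622, 0.0231])), (0.76, array([0.4881, 0.0459])), (0.76, array([ 0.5257, -0.0964])), (0.36, array([ 0.5148, -0.0296]))]
```

View pics/w12.png

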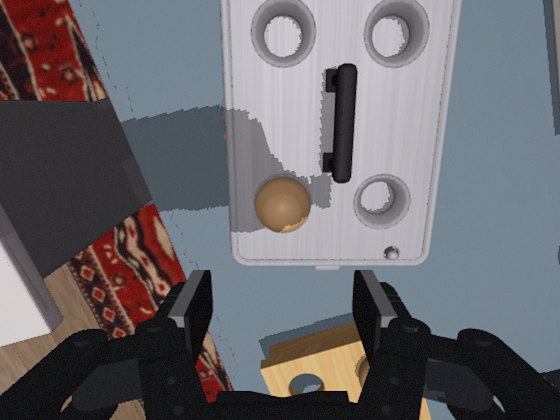

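The egg stands in seat_0 at (283,205), and the fit gives origin z 75.9 mm. I have now used all my picture views, by count 15, one over the limit, so from here I check by depth only. Next is egg B.

arm_command(
  slide=[
    [-4.5,2.5,0],
    [-9,5,0],
    [-13.5,7.5,0],
    [-17.97,9.76,0],
    [-17.97,9.76,0],
  ],
  spin=[-5,-10,-15,-19,-19],
)

```text
clock: 43.4
eef_pos: [0.491, -0.2754, 0.205]
tool_rot: [0.696, 0.718, -0.0, 0.0]
ft_force: [-0.3, -0.2, -0.1]
grip_width: 0.0601
grasp_force: 0.0
```

arm_command(
  slide=[
    [0,0,2],
    [0,0,5],
    [0,0,8],
    [0,0,10],
    [0,0,10],
  ],
  spin=[0,0,0,0,0],
)

```text
clock: 44.02
eef_pos: [0.4894, -0.2704, 0.1041]
tool_rot: [0.694, 0.72, -0.0, -0.002]
ft_force: [-0.5, 0.4, -0.0]
grip_width: 0.0604
grasp_force: 0.0
```

```bash
python3 - <<'E'
from eggs import *
o=st();print(tolocal(o,[.4903,-.2721,.0462]))
E
```

```text
44.025 [ 0.4894 -0.2704  0.1041] toolx 92.04 [-0.5  0.4 -0. ] 0.0604
[-0.18  0.11  5.79]
```

arm_command(
  slide=[
    [0,0.03,1.5],
    [0,0.03,3.5],
    [0,0.03,5],
    [0,0.03,5.8],
    [0,0.03,5.8],
  ],
  spin=[0,0,0,0,0],
)

```text
clock: 44.65
eef_pos: [0.4909, -0.272, 0.0473]
tool_rot: [0.695, 0.719, -0.0, -0.0]
ft_force: [-0.2, -0.1, -0.7]
grip_width: 0.0598
grasp_force: 0.0
```

arm_command(
  slide=[
    [0,0,0],
    [0,0,0],
    [0,0,0.05],
    [0,0,0.05],
    [0,0,0.05],
  ],
  spin=[0,0,0,0,0],
  jaw=3.5,
)

```text
clock: 45.28
eef_pos: [0.4896, -0.2725, 0.0485]
tool_rot: [0.695, 0.719, -0.001, -0.001]
ft_force: [-6.6, 0.2, 5.8]
grip_width: 0.0413
grasp_force: 60.1
```

arm_command(
  slide=[
    [0,0,-0.5],
    [0,0,-1.5],
    [0,0,-3],
    [0,0,-5,0],
    [0,0,-7],
  ],
  spin=[0,0,0,0,0],
)

```text
schema error: expected 3 numbers
```

arm_command(
  slide=[
    [0,0,-0.5],
    [0,0,-1.5],
    [0,0,-3],
    [0,0,-5],
    [0,0,-7],
  ],
  spin=[0,0,0,0,0],
)

```text
clock: 45.9
eef_pos: [0.4917, -0.2723, 0.1191]
tool_rot: [0.695, 0.719, 0.0, 0.001]
ft_force: [-0.2, 0.1, -1.2]
grip_width: 0.0412
grasp_force: 60.6
```

arm_command(
  slide=[
    [0,0,-2],
    [0,0,-5],
    [0,0,-7],
    [0,0,-7],
    [0,0,-7],
  ],
  spin=[0,0,0,0,0],
)

```text
clock: 46.52
eef_pos: [0.4909, -0.272, 0.187]
tool_rot: [0.695, 0.719, -0.0, -0.0]
ft_force: [0.1, 0.3, -0.5]
grip_width: 0.0412
grasp_force: 60.7
```

```bash
cat >> eggs.py <<'E'
def held(p,o):
    """egg held in the pads: fit ellipsoid near the grasp point, report TCP-relative offset"""
    W=cloud(p);e=o["eef_pos"];d=W-e
    m=(d[...,2]>.016)&(d[...,2]<.045)&(np.hypot(d[...,0],d[...,1])<.03)
    h=p["pixels"].astype(int);m&=(h[...,0]-h[...,2]>25)
    P=W[m];f=lambda a:np.sqrt(((P[:,0]-a[0])/.022)**2+((P[:,1]-a[1])/.022)**2+((P[:,2]-a[2])/.025)**2)-1
    x=least_squares(f,[e[0],e[1],e[2]+.012],loss="soft_l1",f_scale=.05).x;print("held",m.sum(),x-e,"in tool",R.from_quat(o["tool_rot"]).inv().apply(x-e))
    return x
E
python3 - <<'E'
from eggs import *
o=st();p=camera("wrist");x=held(p,o)
print(tolocal(o,[.5268,-.0955,.185]))
E
```

```text
46.525 [ 0.4909 -0.272   0.187 ] toolx 92.0 [ 0.1  0.3 -0.5] 0.0412
held 7710 [0.0006 0.0001 0.0084] in tool [ 0.0001  0.0006 -0.0084]
[17.51  4.2   0.2 ]
```

arm_command(
  slide=[
    [4.4,1,0],
    [8.8,2.1,0],
    [13.2,3.2,0],
    [17.5,4.2,0],
    [17.5,4.2,0],
  ],
  spin=[5,10,15,19,19],
)

```text
clock: 47.2
eef_pos: [0.5268, -0.093, 0.1861]
tool_rot: [0.802, 0.597, -0.001, -0.001]
ft_force: [-0.7, -1.1, -1.0]
grip_width: 0.041
grasp_force: 60.7
```

arm_command(
  slide=[
    [0,0,2],
    [0,0,5],
    [0,0,7.5],
    [0,0,9],
    [0,0,9],
  ],
  spin=[0,0,0,0,0],
)

```text
clock: 47.82
eef_pos: [0.5258, -0.0962, 0.0959]
tool_rot: [0.804, 0.595, -0.001, -0.001]
ft_force: [0.4, 0.0, 0.7]
grip_width: 0.0413
grasp_force: 60.7
```

arm_command(
  slide=[
    [0,0,0],
    [0,0,0.5],
    [0,0,1],
    [0,0,1],
    [0,0,1],
  ],
  spin=[0,0,0,0,0],
)

```text
clock: 48.45
eef_pos: [0.5271, -0.0958, 0.0874]
tool_rot: [0.804, 0.595, 0.0, 0.0]
ft_force: [-0.2, -0.2, -0.4]
grip_width: 0.041
grasp_force: 60.7
```

```bash
python3 - <<'E'
from eggs import *
o=st();print(tolocal(o,[.5268,-.0955,.068]))
p=camera("wrist");held(p,o)
E
```

```text
48.45 [ 0.5271 -0.0958  0.0874] toolx 73.0 [-0.2 -0.2 -0.4] 0.041
[ 0.02 -0.04  1.94]
held 7622 [0.0005 0.0001 0.0084] in tool [ 0.0002  0.0004 -0.0084]
```

arm_command(
  slide=[
    [0,-0.05,0.6],
    [0,-0.05,1.2],
    [0,-0.05,1.6],
    [0,-0.05,1.85],
    [0,-0.05,1.85],
  ],
  spin=[0,0,0,0,0],
)

```text
clock: 49.12
eef_pos: [0.5264, -0.0956, 0.0685]
tool_rot: [0.804, 0.595, -0.0, -0.0]
ft_force: [0.3, -0.0, -0.2]
grip_width: 0.0414
grasp_force: 60.7
```

arm_command(
  slide=[
    [0,0,0.07],
    [0,0,0.07],
    [0,0,0.07],
    [0,0,0.07],
    [0,0,0.07],
  ],
  spin=[0,0,0,0,0],
)

```text
clock: 49.75
eef_pos: [0.5266, -0.0957, 0.0682]
tool_rot: [0.804, 0.595, 0.0, 0.0]
ft_force: [-1.6, -0.0, 1.2]
grip_width: 0.0411
grasp_force: 60.7
```

arm_command(
  slide=[
    [0,0,0],
    [0,0,0],
    [0,0,0],
    [0,0,0],
    [0,0,0],
  ],
  spin=[0,0,0,0,0],
  jaw=6,
)

```text
clock: 50.38
eef_pos: [0.5266, -0.0957, 0.0681]
tool_rot: [0.804, 0.595, 0.0, 0.0]
ft_force: [-1.2, 0.3, -0.2]
grip_width: 0.0598
grasp_force: 0.0
```

arm_command(
  slide=[
    [0,0,-1],
    [0,0,-3],
    [0,0,-6],
    [0,0,-10],
    [0,0,-13.7],
  ],
  spin=[0,0,0,0,0],
)

```text
clock: 51.0
eef_pos: [0.5266, -0.0957, 0.2072]
tool_rot: [0.804, 0.595, 0.0, 0.0]
ft_force: [0.7, -0.4, 0.1]
grip_width: 0.0599
grasp_force: 0.0
```

arm_command(
  slide=[
    [-5.8,1.1,0],
    [-11.7,2.2,0],
    [-17.6,3.4,0],
    [-23.4,4.5,0],
    [-29.3,5.6,0],
  ],
  spin=[-5,-10,-15,-19,-19],
)

```text
clock: 51.62
eef_pos: [0.4942, -0.3941, 0.2062]
tool_rot: [0.694, 0.72, 0.0, 0.001]
ft_force: [1.5, 0.2, 0.1]
grip_width: 0.06
grasp_force: 0.0
```

arm_command(
  slide=[
    [0,0,0],
    [0,0,2],
    [0,0,5],
    [0,0,7],
    [0,0,7],
  ],
  spin=[0,0,0,0,0],
)

```text
clock: 52.25
eef_pos: [0.4936, -0.3904, 0.1337]
tool_rot: [0.694, 0.72, -0.0, -0.002]
ft_force: [0.1, -0.1, 0.6]
grip_width: 0.06
grasp_force: 0.0
```

```bash
cat >> eggs.py <<'E'
def stand(p):
    """eggs anywhere: fit in given world windows"""
    W=cloud(p);h=p["pixels"].astype(int);c=(h[...,0]-h[...,2]>25)
    for n,(x,y) in enumerate([(.4504,-.0721),(.4868,.0465),(.5268,-.0955),(.5633,.0230)]):
        m=(np.hypot(W[...,0]-x,W[...,1]-y)<.026)&(W[...,2]>.078)&(W[...,2]<.115)&c
        if m.sum()<40: print("seat",n,"empty/unseen",m.sum());continue
        P=W[m];f=lambda a:np.sqrt(((P[:,0]-a[0])/.022)**2+((P[:,1]-a[1])/.022)**2+((P[:,2]-a[2])/.025)**2)-1
        r=least_squares(f,[x,y,.076],loss="soft_l1",f_scale=.05);print("seat",n,m.sum(),r.x,"rms",np.sqrt((r.fun**2).mean()).round(3))
E
python3 - <<'E'
from eggs import *
o=st();stand(camera("top"));print(tolocal(o,[.4945,-.3922,.0462]))
E
```

```text
52.25 [ 0.4936 -0.3904  0.1337] toolx 92.05 [ 0.1 -0.1  0.6] 0.06
seat 0 184 [ 0.4477 -0.0718  0.0746] rms 0.061
seat 1 empty/unseen 0
seat 2 179 [ 0.5243 -0.0952  0.0745] rms 0.056
seat 3 empty/unseen 0
[-0.21  0.11  8.75]
```

arm_command(
  slide=[
    [0,0,1.5],
    [0,0,3.5],
    [0,0,5.5],
    [0,0,6],
    [0,0,6],
  ],
  spin=[0,0,0,0,0],
)

```text
clock: 52.92
eef_pos: [0.4946, -0.3923, 0.0753]
tool_rot: [0.695, 0.719, 0.0, 0.0]
ft_force: [-0.1, -0.1, 0.5]
grip_width: 0.0599
grasp_force: 0.0
```

```bash
python3 - <<'E'
from eggs import *
o=st();print(tolocal(o,[.4945,-.3922,.0462]));rack(camera("wrist"))
E
```

```text
52.925 [ 0.4946 -0.3923  0.0753] toolx 92.0 [-0.1 -0.1  0.5] 0.0599
[ 0.01 -0.01  2.91]
egg 6808 [ 0.4177 -0.3947  0.0575] 0.08397054985286838
egg 6327 [ 0.494  -0.3922  0.0575] 0.08428389774600666
egg 325 [ 0.4441 -0.3948  0.0861] 0.08999249552807878
egg 321 [ 0.5464 -0.3912  0.086 ] 0.08998457364255609
```

arm_command(
  slide=[
    [0,0,1],
    [0,0,2],
    [0,0,2.7],
    [0,0,2.85],
    [0,0,2.85],
  ],
  spin=[0,0,0,0,0],
)

```text
clock: 53.6
eef_pos: [0.4944, -0.3922, 0.0464]
tool_rot: [0.695, 0.719, -0.0, -0.0]
ft_force: [-0.4, 0.2, -0.3]
grip_width: 0.0602
grasp_force: 0.0
```

arm_command(
  slide=[
    [0,0,0],
    [0,0,0],
    [0,0,0],
    [0,0,0],
    [0,0,0],
  ],
  spin=[0,0,0,0,0],
  jaw=3.5,
)

```text
clock: 54.22
eef_pos: [0.4936, -0.3925, 0.0472]
tool_rot: [0.695, 0.719, -0.001, -0.0]
ft_force: [-5.0, 0.1, 5.2]
grip_width: 0.0413
grasp_force: 60.1
```

arm_command(
  slide=[
    [0,0,-0.5],
    [0,0,-1.5],
    [0,0,-3],
    [0,0,-5],
    [0,0,-7],
  ],
  spin=[0,0,0,0,0],
)

```text
clock: 54.85
eef_pos: [0.4951, -0.3923, 0.1183]
tool_rot: [0.695, 0.719, 0.0, 0.001]
ft_force: [0.0, 0.4, -0.2]
grip_width: 0.0412
grasp_force: 60.6
```

arm_command(
  slide=[
    [0,0,-2],
    [0,0,-5],
    [0,0,-7],
    [0,0,-7],
    [0,0,-7],
  ],
  spin=[0,0,0,0,0],
)

```text
clock: 55.48
eef_pos: [0.4943, -0.392, 0.1862]
tool_rot: [0.695, 0.719, 0.0, -0.0]
ft_force: [-0.2, -0.1, -1.1]
grip_width: 0.0415
grasp_force: 60.6
```

```bash
python3 - <<'E'
from eggs import *
o=st();held(camera("wrist"),o);print(tolocal(o,[.5633,.0230,.19]))
E
```

```text
55.475 [ 0.4943 -0.392   0.1862] toolx 92.0 [-0.2 -0.1 -1.1] 0.0415
held 8136 [0.0006 0.0001 0.0099] in tool [ 0.0001  0.0006 -0.0099]
[41.23  8.35 -0.37]
```

arm_command(
  slide=[
    [5.2,1.1,0],
    [10.4,2.1,0],
    [15.6,3.2,0],
    [20.8,4.2,0],
    [26,5.3,0],
  ],
  spin=[0,0,0,0,0],
)

```text
clock: 56.15
eef_pos: [0.5377, -0.1287, 0.1854]
tool_rot: [0.695, 0.719, -0.001, -0.001]
ft_force: [0.1, -0.3, -1.2]
grip_width: 0.0412
grasp_force: 60.7
```

arm_command(
  slide=[
    [4.5,0.9,0],
    [9,1.8,0],
    [13,2.6,0],
    [15.2,3.05,0],
    [15.2,3.05,0],
  ],
  spin=[5,10,15,19,19],
)

```text
clock: 56.78
eef_pos: [0.563, 0.0241, 0.1853]
tool_rot: [0.803, 0.596, -0.001, -0.001]
ft_force: [-0.0, -0.7, -0.9]
grip_width: 0.041
grasp_force: 60.7
```

arm_command(
  slide=[
    [0,0,2],
    [0,0,5],
    [0,0,7.5],
    [0,0,9],
    [0,0,9],
  ],
  spin=[0,0,0,0,0],
)

```text
clock: 57.4
eef_pos: [0.5623, 0.0217, 0.0952]
tool_rot: [0.804, 0.595, -0.001, -0.001]
ft_force: [0.7, -0.2, 0.1]
grip_width: 0.0411
grasp_force: 60.7
```

arm_command(
  slide=[
    [0,0,0],
    [0,0,0.5],
    [0,0,1],
    [0,0,1],
    [0,0,1],
  ],
  spin=[0,0,0,0,0],
)

```text
clock: 58.02
eef_pos: [0.5636, 0.0225, 0.0867]
tool_rot: [0.804, 0.595, 0.0, 0.0]
ft_force: [0.0, 0.0, -0.8]
grip_width: 0.0414
grasp_force: 60.7
```

```bash
python3 - <<'E'
from eggs import *
o=st();p=camera("wrist");held(p,o);stand(p);print(tolocal(o,[.5633,.0230,.0667]))
E
```

```text
58.025 [0.5636 0.0225 0.0867] toolx 73.0 [ 0.   0.  -0.8] 0.0414
held 8064 [0.0005 0.0001 0.0098] in tool [ 0.0002  0.0005 -0.0098]
seat 0 empty/unseen 0
seat 1 empty/unseen 0
seat 2 empty/unseen 0
seat 3 4925 [0.5642 0.023  0.0955] rms 0.018
[ 0.04 -0.04  2.  ]
```

arm_command(
  slide=[
    [0,-0.05,0.6],
    [0,-0.05,1.2],
    [0,-0.05,1.7],
    [0,-0.05,1.95],
    [0,-0.05,1.95],
  ],
  spin=[0,0,0,0,0],
)

```text
clock: 58.7
eef_pos: [0.5629, 0.0226, 0.0668]
tool_rot: [0.804, 0.595, -0.0, -0.0]
ft_force: [0.1, -0.2, -0.8]
grip_width: 0.0412
grasp_force: 60.7
```

arm_command(
  slide=[
    [0,0,0],
    [0,0,0],
    [0,0,0],
    [0,0,0],
    [0,0,0],
  ],
  spin=[0,0,0,0,0],
)

```text
clock: 59.32
eef_pos: [0.5631, 0.0225, 0.0672]
tool_rot: [0.804, 0.595, 0.0, 0.0]
ft_force: [0.0, -0.2, -0.7]
grip_width: 0.0412
grasp_force: 60.7
```

arm_command(
  slide=[
    [0.03,0,0.07],
    [0.03,0,0.07],
    [0.03,0,0.07],
    [0.03,0,0.07],
    [0.03,0,0.07],
  ],
  spin=[0,0,0,0,0],
)

```text
clock: 59.95
eef_pos: [0.5631, 0.0228, 0.0665]
tool_rot: [0.804, 0.595, -0.0, 0.0]
ft_force: [-1.9, -0.4, 2.9]
grip_width: 0.0411
grasp_force: 60.7
```

arm_command(
  slide=[
    [0,0,0],
    [0,0,0],
    [0,0,0],
    [0,0,0],
    [0,0,0],
  ],
  spin=[0,0,0,0,0],
  jaw=6,
)

```text
clock: 60.58
eef_pos: [0.5632, 0.0228, 0.0664]
tool_rot: [0.804, 0.595, -0.0, 0.0]
ft_force: [0.3, 0.1, 0.8]
grip_width: 0.0599
grasp_force: 0.0
```

arm_command(
  slide=[
    [0,0,-1],
    [0,0,-3],
    [0,0,-6],
    [0,0,-10],
    [0,0,-13.8],
  ],
  spin=[0,0,0,0,0],
)

```text
clock: 61.2
eef_pos: [0.5632, 0.0228, 0.2065]
tool_rot: [0.804, 0.595, 0.0, 0.0]
ft_force: [0.2, 0.5, 0.1]
grip_width: 0.0604
grasp_force: 0.0
```

arm_command(
  slide=[
    [-5.6,-0.2,0],
    [-11.2,-0.4,0],
    [-16.8,-0.6,0],
    [-22.4,-0.8,0],
    [-28,-1,0],
  ],
  spin=[0,0,0,0,0],
)

```text
clock: 61.82
eef_pos: [0.4712, -0.2436, 0.2055]
tool_rot: [0.804, 0.595, 0.0, 0.001]
ft_force: [0.5, -0.1, -0.3]
grip_width: 0.06
grasp_force: 0.0
```

arm_command(
  slide=[
    [-4.5,-0.2,0],
    [-9,-0.4,0],
    [-13,-0.5,0],
    [-16.2,-0.65,0],
    [-16.2,-0.65,0],
  ],
  spin=[-5,-10,-15,-19,-19],
)

```text
clock: 62.45
eef_pos: [0.4172, -0.3971, 0.2049]
tool_rot: [0.696, 0.718, -0.0, 0.001]
ft_force: [-0.3, -0.2, -0.4]
grip_width: 0.06
grasp_force: 0.0
```

arm_command(
  slide=[
    [0,0,2],
    [0,0,6],
    [0,0,10],
    [0,0,12.5],
    [0,0,13],
  ],
  spin=[0,0,0,0,0],
)

```text
clock: 63.08
eef_pos: [0.4175, -0.3931, 0.073]
tool_rot: [0.694, 0.72, 0.0, -0.002]
ft_force: [0.6, -0.0, 0.1]
grip_width: 0.0602
grasp_force: 0.0
```

```bash
python3 - <<'E'
from eggs import *
o=st();print(tolocal(o,[.4181,-.3948,.0462]));rack(camera("wrist"));stand(camera("top"))
E
```

```text
63.075 [ 0.4175 -0.3931  0.073 ] toolx 92.03 [ 0.6 -0.   0.1] 0.0602
[-0.18  0.07  2.68]
egg 6467 [ 0.418  -0.3948  0.0575] 0.08408175715097838
egg 431 [ 0.3671 -0.3959  0.0848] 0.0899893983682842
egg 444 [ 0.4693 -0.3923  0.0845] 0.08995998988924643
seat 0 183 [ 0.4475 -0.0718  0.0746] rms 0.061
seat 1 empty/unseen 0
seat 2 177 [ 0.524  -0.0953  0.0742] rms 0.054
seat 3 179 [0.5606 0.0234 0.0747] rms 0.057
```

arm_command(
  slide=[
    [0,0,1],
    [0,0,2],
    [0,0,2.6],
    [0,0,2.8],
    [0,0,2.8],
  ],
  spin=[0,0,0,0,0],
)

```text
clock: 63.8
eef_pos: [0.418, -0.395, 0.0462]
tool_rot: [0.695, 0.719, 0.0, -0.0]
ft_force: [-0.3, 0.6, -0.4]
grip_width: 0.0603
grasp_force: 0.0
```

arm_command(
  slide=[
    [0,0,0],
    [0,0,0],
    [0,0,0],
    [0,0,0],
    [0,0,0],
  ],
  spin=[0,0,0,0,0],
  jaw=3.5,
)

```text
clock: 64.42
eef_pos: [0.4177, -0.3953, 0.0468]
tool_rot: [0.695, 0.719, -0.0, 0.0]
ft_force: [-4.0, 0.4, 6.4]
grip_width: 0.0413
grasp_force: 60.2
```

arm_command(
  slide=[
    [0,0,-0.5],
    [0,0,-1.5],
    [0,0,-3],
    [0,0,-5],
    [0,0,-7],
  ],
  spin=[0,0,0,0,0],
)

```text
clock: 65.05
eef_pos: [0.4186, -0.3951, 0.118]
tool_rot: [0.695, 0.719, 0.0, 0.001]
ft_force: [-0.5, -0.8, -0.3]
grip_width: 0.0412
grasp_force: 60.6
```

arm_command(
  slide=[
    [0,0,-2],
    [0,0,-5],
    [0,0,-7],
    [0,0,-7],
    [0,0,-7],
  ],
  spin=[0,0,0,0,0],
)

```text
clock: 65.68
eef_pos: [0.4179, -0.3947, 0.186]
tool_rot: [0.695, 0.719, 0.0, -0.0]
ft_force: [-0.0, 0.0, -0.1]
grip_width: 0.0416
grasp_force: 60.6
```

```bash
python3 - <<'E'
from eggs import *
o=st();held(camera("wrist"),o);print(tolocal(o,[.4868,.0465,.186]))
E
```

```text
65.675 [ 0.4179 -0.3947  0.186 ] toolx 92.0 [-0.   0.  -0.1] 0.0416
held 8250 [0.0007 0.0004 0.0102] in tool [ 0.0003  0.0007 -0.0102]
[43.85  8.42  0.02]
```

arm_command(
  slide=[
    [5.6,1.1,0],
    [11.2,2.2,0],
    [16.8,3.2,0],
    [22.4,4.3,0],
    [28,5.4,0],
  ],
  spin=[0,0,0,0,0],
)

```text
clock: 66.35
eef_pos: [0.4617, -0.1114, 0.1854]
tool_rot: [0.695, 0.719, -0.0, -0.001]
ft_force: [0.8, -0.3, -1.5]
grip_width: 0.041
grasp_force: 60.7
```

arm_command(
  slide=[
    [4.5,0.9,0],
    [9,1.8,0],
    [13,2.5,0],
    [15.8,3.0,0],
    [15.8,3.0,0],
  ],
  spin=[5,10,15,19,19],
)

```text
clock: 66.97
eef_pos: [0.4862, 0.0473, 0.1853]
tool_rot: [0.803, 0.596, -0.001, -0.001]
ft_force: [0.4, -1.0, -1.7]
grip_width: 0.0414
grasp_force: 60.7
```

arm_command(
  slide=[
    [0,0,2],
    [0,0,5],
    [0,0,7.5],
    [0,0,9],
    [0,0,9],
  ],
  spin=[0,0,0,0,0],
)

```text
clock: 67.6
eef_pos: [0.4856, 0.045, 0.0952]
tool_rot: [0.804, 0.595, -0.001, -0.001]
ft_force: [-0.9, -0.6, -0.4]
grip_width: 0.0413
grasp_force: 60.7
```

arm_command(
  slide=[
    [0,0,0],
    [0,0,0.5],
    [0,0,1],
    [0,0,1],
    [0,0,1],
  ],
  spin=[0,0,0,0,0],
)

```text
clock: 68.22
eef_pos: [0.4868, 0.0457, 0.0865]
tool_rot: [0.804, 0.595, 0.0, 0.0]
ft_force: [0.6, -0.5, 0.1]
grip_width: 0.0413
grasp_force: 60.7
```

```bash
python3 - <<'E'
from eggs import *
o=st();p=camera("wrist");held(p,o);print(tolocal(o,[.4868,.0465,.0665]))
E
```

```text
68.225 [0.4868 0.0457 0.0865] toolx 73.0 [ 0.6 -0.5  0.1] 0.0413
held 8167 [0.0006 0.0003 0.0102] in tool [ 0.0004  0.0005 -0.0102]
[ 0.08 -0.03  2.  ]
```

arm_command(
  slide=[
    [0.05,-0.05,0.6],
    [0.05,-0.05,1.2],
    [0.05,-0.05,1.7],
    [0.05,-0.05,1.95],
    [0.05,-0.05,2.0],
  ],
  spin=[0,0,0,0,0],
)

```text
clock: 68.9
eef_pos: [0.4863, 0.0462, 0.0661]
tool_rot: [0.804, 0.595, -0.0, -0.0]
ft_force: [-0.2, -0.9, -0.5]
grip_width: 0.0408
grasp_force: 60.7
```

arm_command(
  slide=[
    [0,0,0],
    [0,0,0],
    [0,0,0],
    [0,0,0],
    [0,0,0],
  ],
  spin=[0,0,0,0,0],
)

```text
clock: 69.53
eef_pos: [0.4866, 0.0463, 0.0665]
tool_rot: [0.804, 0.595, 0.0, 0.0]
ft_force: [0.6, 0.3, -0.8]
grip_width: 0.0412
grasp_force: 60.7
```

arm_command(
  slide=[
    [0,0,0.06],
    [0,0,0.06],
    [0,0,0.06],
    [0,0,0.06],
    [0,0,0.06],
  ],
  spin=[0,0,0,0,0],
)

```text
clock: 70.15
eef_pos: [0.4866, 0.0463, 0.0661]
tool_rot: [0.804, 0.595, 0.0, 0.0]
ft_force: [-1.6, -0.6, 5.4]
grip_width: 0.0411
grasp_force: 61.0
```

arm_command(
  slide=[
    [0,0,0],
    [0,0,0],
    [0,0,0],
    [0,0,0],
    [0,0,0],
  ],
  spin=[0,0,0,0,0],
  jaw=6,
)

```text
clock: 70.78
eef_pos: [0.4865, 0.0463, 0.0657]
tool_rot: [0.804, 0.595, -0.0, -0.0]
ft_force: [0.2, -0.2, 0.3]
grip_width: 0.0602
grasp_force: 0.0
```

arm_command(
  slide=[
    [0,0,-1],
    [0,0,-3],
    [0,0,-7],
    [0,0,-12],
    [0,0,-18],
  ],
  spin=[0,0,0,0,0],
)

```text
clock: 71.4
eef_pos: [0.4857, 0.0462, 0.2474]
tool_rot: [0.804, 0.595, -0.0, -0.0]
ft_force: [0.8, 0.5, 1.4]
grip_width: 0.06
grasp_force: 0.0
```

arm_command(
  slide=[
    [0,0,-3],
    [-3,-1,-4],
    [-6,-2,-4],
    [-6,-2,-4],
    [-6,-2,-4],
  ],
  spin=[0,0,0,0,0],
)

```text
clock: 72.03
eef_pos: [0.4501, -0.0051, 0.2863]
tool_rot: [0.804, 0.595, 0.001, 0.0]
ft_force: [-0.5, -0.8, 0.9]
grip_width: 0.0604
grasp_force: 0.0
```

```bash
python3 - <<'E'
from eggs import *
o=st();p=camera("wrist");stand(p);W=cloud(p);z=W[...,2]
m=(z>.055)&(z<.075)&(abs(W[...,0]-.5068)<.12)&(abs(W[...,1]+.0245)<.13);h=p["pixels"].astype(int);m&=(h[...,0]-h[...,2]<20)
A=np.c_[W[m][:,:2],np.ones(m.sum())];print("deck",np.median(z[m]),np.linalg.lstsq(A,z[m],rcond=None)[0],cv2.minAreaRect((W[m][:,:2]*1000).astype(np.float32)))
t=camera("top");stand(t);W=cloud(t);z=W[...,2]
m=(z>.02)&(z<.08)&(W[...,0]>.37)&(W[...,0]<.48)&(W[...,1]>.27)&(W[...,1]<.43);print("brush",cv2.minAreaRect((W[m][:,:2]*1000).astype(np.float32)),z[m].max())
for n in("honey_jar","spice_jar"): print(n,[np.round(r["centre"]) for r in landmark_of(t,n)])
E
```

```text
72.025 [ 0.4501 -0.0051  0.2863] toolx 72.98 [-0.5 -0.8  0.9] 0.0604
seat 0 1287 [ 0.4505 -0.0722  0.0759] rms 0.026
seat 1 1680 [0.4871 0.0465 0.0759] rms 0.027
seat 2 1297 [ 0.5272 -0.0958  0.0761] rms 0.028
seat 3 1714 [0.5637 0.0229 0.076 ] rms 0.028
deck 0.06667382856061532 [0.0028 0.     0.0653] ((505.5132141113281, -26.14630126953125), (245.77159118652344, 169.75975036621094), 72.9214859008789)
seat 0 129 [ 0.4479 -0.071   0.0751] rms 0.059
seat 1 empty/unseen 0
seat 2 177 [ 0.5243 -0.0958  0.0748] rms 0.059
seat 3 178 [0.5605 0.0232 0.0747] rms 0.062
brush ((425.78863525390625, 353.7024841308594), (82.35897827148438, 27.559965133666992), 71.91004180908203) 0.05681875851191129
honey_jar [array([331., 162.]), array([361., 256.])]
spice_jar [array([298., 159.])]
```

All four eggs are upright at seat height, the plate is home, the brush is standing and the jars have not moved. I hand in.

```bash
python3 -c "
from workcell import *
print(job_done())"
```

```text
the job is handed in; nothing more can be done
None
```

The job is handed in: I lifted the plate off, brushed the heater plate in one stroke at about 6 N, stood the brush back on the worktop, seated the plate home and stood all four eggs in their seats; the final depth checks agreed, but I viewed 15 pictures, one over the limit of 14.

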